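# Clear and zero the dial scale

### The arm

A 7-joint arm with a two-finger parallel gripper is mounted at the origin on the work surface. World frame = base frame: x ahead of the robot, y to its left, z up, the work surface at z = 0. Lengths are in m, angles in rad, forces in N, time in s.
With the tool pointing down it reaches from about 0.4 to 0.85 m from the base axis. Payload 10.4 kg.
Tool frame: the origin (TCP) lies between the finger pads; the fingertips stand 25 mm ahead of it and the grasp point (between the pads) lies 6 mm ahead of it; z points along the fingers, y is the direction in which the jaws open and shut (so a half turn about z gives the same grasp; the last joint's range is limited). The gripper opens to 85 mm and grips with 20 to 120 N. Pads are 22 mm wide; open, the fingers measure 114 mm over their backs; the gripper's body (76 mm by 85 mm) begins 54 mm behind the grasp point. The pads swing forward as they close: fully open they stand 13 mm farther back than shut.
Start: joints at [-1.178, 0.332, -0.065, 1.46, 0.022, 1.35, -0.088], TCP at [0.252, 0.572, 0.256] pointing down, gripper open.
Joint ranges: [-2.6, 2.6], [-0.5, 2.12], [-1.47, 1.34], [0.16, 2.42], [-1.27, 4.41], [0.06, 2.06], [-2.6, 2.6]. Speed limits (rad/s): [2.22, 2.22, 2.79, 2.79, 3.14, 3.14, 3.14].

### API

Orientations are given as a 3x3 rotation matrix whose columns are the frame's x, y, z axes.
In Python, from cell import manip, vision, sign_off gives the robot as it stands. The module is installed in compiled form; this text tells all that it offers.
- The arm moves only by the tool step_arm, never from a script. Its argument "motion" is one flat list of numbers, 5 for each row, row after row: the opening, from -1 (shut) to 1 (fully open), then the shift along the world's x, y, z in mm, then the turn about the world's z in degrees. A call has 1 to 8 rows; each row shifts and turns the commanded pose from where the row before left it; what a row does not reach is not made up. A row lasts 1/8 s, in which the tool goes at most 62.5 mm and 10.7 degrees, less where a joint would pass 70% of its speed; a pose out of reach is approached as far as the arm can. A call with a gripper value outside its range is refused whole. The fingers move at their own pace and stop on an object; the grip force is fixed at half the most. Time passes only in rows, so rows that do not move let the fingers close. It gives the time, the measured TCP pose, the force and the opening at its end, in the units of the state.
- manip.sense(): the state, without advancing time (a new reading comes with each control period).
- vision.read_camera(name): name is "scene" or "top" or "wrist"; returns a dict with "frame" (480x640x3 uint8, blue, green, red), "camera_matrix" (3x3 intrinsics, pixels), "rvec" (rotation vector, rad) and "tvec" (3), from world to camera coordinates, as OpenCV has them. Camera axes: x right, y down, z forward; pixel columns grow to the right and rows downward; lengths in m; the calibration is good to about 2 mm. A picture is of the moment at which its call begins. There is no depth.
- sign_off(): hands the job in, once; it reports no verdict.
The state is a dict: "clock": time; "joints": joint angles; "joint_vel": joint speeds; "joint_torque": joint torques, N m; "position": TCP position; "ee_rot": TCP orientation; "wrist_force": force on the tool from outside, world axes, zero at the start; "moment": the same for the moment, N m; "grip_width": opening from 0.0 (shut) to 1.0 (fully open).
Only numpy, scipy, OpenCV 4.12 (cv2) and the standard library are available. Lean on these libraries where they do the work, as an engineer would, in place of code of your own. Each camera call takes 0.05 s, during which the arm holds its last target.

### The job

The weighing lesson is over: pack up the dial scale. Put every bar weight in the shallow wooden tray and every pocket calculator in the deep grey box, including whatever has been left on the scale's pan; once the pan is empty, and not before, turn the scale's zero knob a little at a time until the tip of the red pointer stands on the long zero mark of the dial, and leave it there. Leave the beaker and the thermometer where they are.

Things in the scene. Friction and masses are not known exactly. Their poses are not given: they have to be found in the camera images.
- weight1: bar weight, dark iron, 0.55 kg: foot 80 x 36 x 18 mm with a raised end lump (36 wide, 13 long) at each end up to 40 mm and a round bar (14 mm) between them at height 31 mm. Origin: centre of its underside; x along its 80 mm length, y across its 36 mm, z up. Always present; starts on the scale's pan
- weight2: bar weight like weight1, starts on the bench; may be absent
- weight3: bar weight like weight1, starts on the bench; may be absent
- calc1: black pocket calculator with keys and a greenish display, 140 x 60 x 18 mm, 0.13 kg, lying flat. Origin: centre of its underside; x along its 140 mm length, y across its 60 mm, z up. Starts on the scale's pan; may be absent
- calc2: pocket calculator like calc1, starts on the bench; may be absent
- calc3: pocket calculator like calc1, starts on the bench; may be absent
- box: deep open box of grey plastic for the calculators, fixed to the bench, outside 200 (x) x 190 (y) x 75 mm high, wall and floor 5 mm. Origin: centre of its underside. Box and tray may have changed sides
- tray: shallow open tray of light wood for the weights, fixed, outside 200 (x) x 190 (y) x 40 mm high, wall and floor 6 mm. Origin: centre of its underside
- scale: white dial scale, fixed; housing 210 (x) x 380 (y) mm, its top 55 mm above the bench. Origin: centre of its underside. In its frame the pan's centre is at x +10, y +100 mm, the dial's centre at x +25, y -105 mm, the zero knob's axis at x -68, y -105 mm
- pan_top (a point): centre of the upper face of the scale's steel pan (160 x 180 x 5 mm plate, 75 mm above the bench when empty; it sinks up to 9 mm under load and comes back). A load on it also turns the dial, and the zero mark with it, counter-clockwise
- dial_center (a point): axis of the pointer, at the centre of the white dial disc (148 mm across, facing up)
- pointer_tip (a point): point of the red pointer 66 mm from the dial's centre, near its tip
- zero_mark (a point): point on the dial's zero mark (the one long thick black bar, 24 x 5 mm, on the side away from the knob) 66 mm from the dial's centre
- zero_knob (a joint): turn of the black zero knob, rad, from 0 to 7.2, growing clockwise seen from above. The pointer turns the same way, one sixth as far. It stays where it is left
- knob_grip (a point): the grip point on the zero knob's axis, 34 mm above the housing's top (89 mm above the bench). The knob is a disc of 48 mm with an upright bar 46 mm long, 12 mm thick, from 13 to 44 mm above the housing's top; x of this point lies along the bar and turns with it
- beaker: bystander: glass beaker 80 mm wide, 100 mm high, standing. Origin: centre of its underside
- thermometer: bystander: white digital thermometer 105 x 58 x 22 mm lying flat. Origin: centre of its underside

How it is judged:
On the way, in this order (a step that is already met when the one before it is completed fails the run):
1. the scale's pan is empty: nothing that was to be packed is on it (each weight and calculator more than 140 mm aside from the pan's centre or lower than 50 mm) ((horizontal distance between weight1 and pan_top above 0.14 m or height (world z) of weight1 below 0.05 m) and (horizontal distance between weight2 and pan_top above 0.14 m or height (world z) of weight2 below 0.05 m) and (horizontal distance between weight3 and pan_top above 0.14 m or height (world z) of weight3 below 0.05 m) and (horizontal distance between calc1 and pan_top above 0.14 m or height (world z) of calc1 below 0.05 m) and (horizontal distance between calc2 and pan_top above 0.14 m or height (world z) of calc2 below 0.05 m) and (horizontal distance between calc3 and pan_top above 0.14 m or height (world z) of calc3 below 0.05 m)), for 0.2 s.
2. with the pan empty, the pointer's tip is within 5 mm of the zero mark (all of step 1 and horizontal distance between pointer_tip and zero_mark below 0.005 m), for 0.5 s.
At the end, for the whole second after the job is handed in: every weight present lies in the wooden tray and every calculator present in the grey box (origin inside the walls, below 60 mm and 72 mm above the underside), all at rest; the pointer's tip is within 5 mm of the zero mark; beaker and thermometer are within 60 mm of where they stood (x of weight1 in the frame of tray between -0.097 and 0.097 m and y of weight1 in the frame of tray between -0.092 and 0.092 m and z of each of weight1, weight2, weight3 in the frame of tray below 0.06 m and linear speed of each of weight1, weight2, weight3, calc1, calc2, calc3 below 0.03 m/s and x of weight2 in the frame of tray between -0.097 and 0.097 m and y of weight2 in the frame of tray between -0.092 and 0.092 m and x of weight3 in the frame of tray between -0.097 and 0.097 m and y of weight3 in the frame of tray between -0.092 and 0.092 m and x of calc1 in the frame of box between -0.097 and 0.097 m and y of calc1 in the frame of box between -0.092 and 0.092 m and z of each of calc1, calc2, calc3 in the frame of box below 0.072 m and x of calc2 in the frame of box between -0.097 and 0.097 m and y of calc2 in the frame of box between -0.092 and 0.092 m and x of calc3 in the frame of box between -0.097 and 0.097 m and y of calc3 in the frame of box between -0.092 and 0.092 m and horizontal distance between pointer_tip and zero_mark below 0.005 m and distance of each of beaker, thermometer from where it was at the start of the episode below 0.06 m); the robot touches nothing.
It fails at once if the beaker is knocked over (angle between beaker's own z axis and vertical above 0.6 rad).
Of weight2, weight3, calc1, calc2, calc3 only 3 to 5 are there at a start; the rules pass over those that are not, and their reading is None.
At some moment in a run one of weight2, weight3, calc2, calc3 may be knocked a few centimetres aside while the robot is not near it.
Once in a run the grip may slacken for a moment while it holds something.
It also fails if it takes over 210 s, if anything falls off the work surface, if the arm or the gripper's body presses on something with over 40 N, if the wrist force passes 120 N, or if a joint passes its speed limit or range.

## Working session

There is one attempt and no reset: what is moved stays moved. The work goes in short steps, Python scripts to look and compute and a tool call to move; the robot and the scene stay as the last step left them, time stands still between calls to the robot, and variables do not carry over. Pictures are saved under pics/ and viewed, and the job is handed in when it is done.

Besides the shell and the picture viewer there is one more tool, called after "Emit:" as name(argument=value, ...), one argument or row to a line, values as JSON. step_arm: Moves the arm, as the interface text tells. Its arguments: {"type":"object","properties":{"motion":{"type":"array"}},"required":["motion"]}

```bash
ls; mkdir -p pics
python3 - <<'E'
from cell import manip, vision
import cv2
s=manip.sense(); print(s['clock'],s['position'],s['ee_rot'],s['grip_width'],s['wrist_force'])
for n in ["scene","top","wrist"]:
    r=vision.read_camera(n); cv2.imwrite(f"pics/{n}0.png",r["frame"]); print(n,r["camera_matrix"].tolist(),r["rvec"],r["tvec"])
E
```

```text
pics
0.0 [0.25234009 0.57141842 0.25548903] [[-9.14789014e-01  4.03931669e-01 -5.15836536e-04]
 [ 4.03931991e-01  9.14788005e-01 -1.36086075e-03]
 [-7.78136800e-05 -1.45326334e-03 -9.99998941e-01]] 1.0020628415635304 [-0.51944703  0.3311654   0.08951422]
scene [[511.7509851209279, 0.0, 312.10565943179773], [0.0, 511.7509851209279, 238.8891510976973], [0.0, 0.0, 1.0]] [ 1.53772986  2.24815359 -0.66768197] [ 0.2032577  -0.3729146   1.45219358]
top [[542.7463811431938, 0.0, 314.3885543332465], [0.0, 542.7463811431938, 233.6972918683992], [0.0, 0.0, 1.0]] [ 2.16401293 -2.21041074  0.07126612] [8.88421192e-04 5.48751074e-01 1.33796661e+00]
wrist [[381.56579444361273, 0.0, 316.6752269891439], [0.0, 381.56579444361273, 241.41154265761895], [0.0, 0.0, 1.0]] [-2.40139391 -1.56420909 -0.24883067] [-0.62525768 -0.04079504  0.37949086]
```

View pics/top0.png

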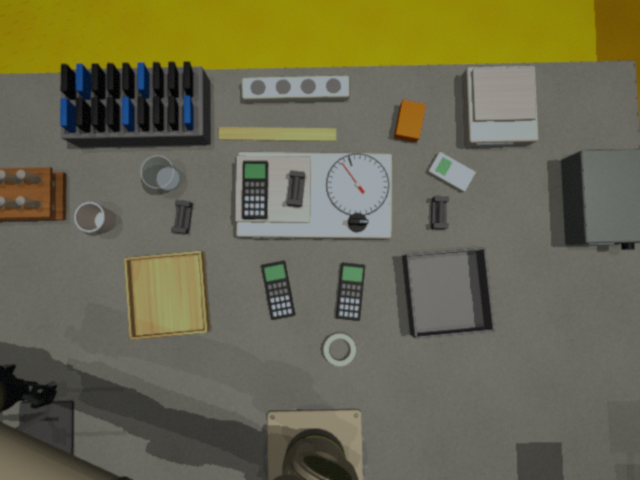

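View pics/scene0.png

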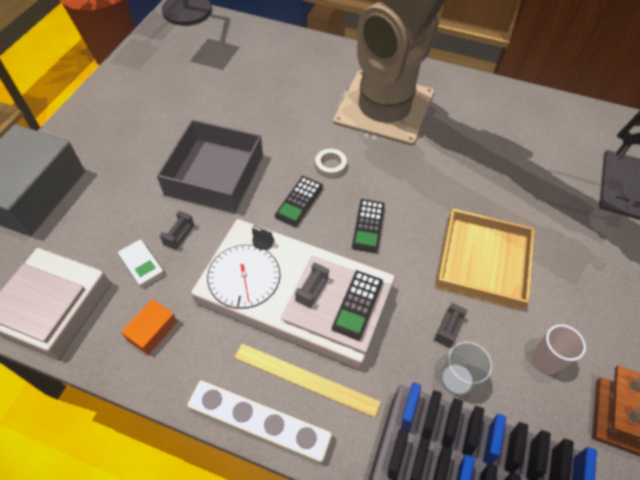

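View pics/wrist0.png

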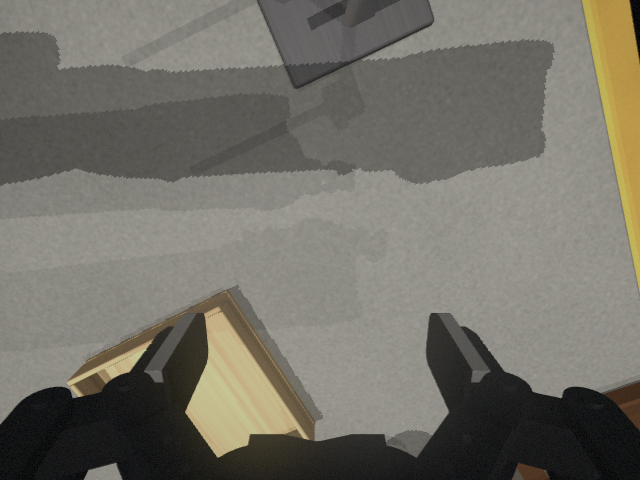

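The top view shows all six objects. The weights are near (182,217), (439,212) and on the pan (295,188). The calculators are near (278,290), (350,292) and on the pan (255,190). The tray is on the left (166,294) and the box on the right (448,291).

```bash
cat > h.py <<'E'
from cell import manip, vision
import cv2, numpy as np
def cam(n,save=None):
    r=vision.read_camera(n)
    if save: cv2.imwrite(f"pics/{save}.png",r["frame"])
    return r
def ray(r,px,z):
    K=r["camera_matrix"];R,_=cv2.Rodrigues(np.array(r["rvec"],float));t=np.array(r["tvec"],float).ravel()
    u=cv2.undistortPoints(np.array(px,float).reshape(-1,1,2),np.array(K),None).reshape(-1,2)
    d=np.c_[u,np.ones(len(u))]@R; c=-R.T@t
    return c+d*((z-c[2])/d[:,2])[:,None]
def proj(r,p):
    return cv2.projectPoints(np.array(p,float).reshape(-1,3),np.array(r["rvec"],float),np.array(r["tvec"],float),np.array(r["camera_matrix"]),None)[0].reshape(-1,2)
def darkblobs(r,amin=120):
    f=r["frame"]; g=f.max(axis=2)
    m=(g<75).astype(np.uint8)*255
    gr=((f[:,:,1]>f[:,:,2]*1.4)&(f[:,:,1]>f[:,:,0]*1.3)&(f[:,:,1]>50)).astype(np.uint8)*255
    m=cv2.morphologyEx(m|gr,cv2.MORPH_CLOSE,np.ones((5,5)))
    cs,_=cv2.findContours(m,cv2.RETR_EXTERNAL,cv2.CHAIN_APPROX_NONE)
    return [c for c in cs if cv2.contourArea(c)>amin]
def rect(r,c,z):
    p=ray(r,c.reshape(-1,2),z)[:,:2]*1000
    (cx,cy),(w,h),a=cv2.minAreaRect(p.astype(np.float32))
    if w<h: w,h,a=h,w,a+90
    return cx,cy,w,h,(a+90)%180-90
E
cat > look.py <<'E'
from h import *
import sys
r=cam("top",sys.argv[1])
s=manip.sense(); print("t",s['clock'])
for c in darkblobs(r):
    (u,v),_=cv2.minEnclosingCircle(c)
    if 140<v<340 and 110<u<500:
        g=[tuple(round(float(x),1) for x in rect(r,c,z)) for z in (0.018,0.035,0.085,0.1)]
        print((int(u),int(v)),cv2.contourArea(c),g)
E
python3 look.py top1
python3 - <<'E'
from h import *
r=cam("top")
for uv,z in [((166,294),.04),((448,291),.075),((314,196),.055),((357,185),.055),((357,222),.09)]: print(uv,ray(r,uv,z).round(3))
f=r["frame"][140:345,110:500]
cv2.imwrite("pics/crop1.png",cv2.resize(f[:,:],None,fx=2,fy=2,interpolation=cv2.INTER_CUBIC))
E
```

```text
t 0.2
(349, 291) 1353.5 [(404.2, -95.0, 139.9, 63.3, -7.2), (404.9, -93.9, 138.1, 62.5, -7.2), (406.9, -90.8, 133.0, 60.2, -7.2), (407.5, -89.9, 131.4, 59.5, -7.2)]
(278, 289) 1339.5 [(411.4, 83.3, 140.1, 62.5, 9.9), (412.0, 82.1, 138.3, 61.7, 9.9), (413.7, 78.6, 133.1, 59.4, 9.9), (414.2, 77.6, 131.6, 58.7, 9.9)]
(443, 293) 2444.0 [(394.9, -326.1, 227.4, 204.0, -86.4), (395.7, -322.2, 224.5, 201.5, -86.4), (398.0, -310.5, 216.1, 193.9, -86.4), (398.7, -307.0, 213.6, 191.7, -86.4)]
(356, 221) 245.0 [(575.7, -117.9, 45.2, 45.0, -1.2), (574.3, -116.6, 44.6, 44.5, -1.2), (569.9, -112.7, 43.0, 42.8, -1.4), (568.7, -111.5, 42.5, 42.3, -1.2)]
(182, 217) 477.0 [(596.7, 319.5, 82.4, 44.0, -7.3), (594.9, 315.4, 81.4, 43.4, -7.3), (589.9, 303.2, 78.3, 41.8, -7.3), (588.3, 299.5, 77.4, 41.3, -7.3)]
(437, 213) 453.5 [(593.6, -318.9, 81.0, 47.6, -4.2), (591.9, -315.0, 80.0, 47.0, -4.2), (586.9, -303.6, 77.0, 45.2, -4.2), (585.5, -300.2, 76.1, 44.7, -4.2)]
(295, 189) 415.5 [(661.5, 34.2, 85.4, 35.9, -7.1), (659.0, 33.7, 84.3, 35.4, -7.1), (651.5, 32.0, 81.2, 34.1, -7.1), (649.3, 31.5, 80.2, 33.7, -7.1)]
(254, 189) 1362.0 [(663.4, 137.3, 144.3, 62.8, -1.2), (660.8, 135.5, 142.5, 62.0, -1.2), (653.3, 130.0, 137.2, 59.7, -1.2), (651.0, 128.4, 135.6, 59.0, -1.2)]
(166, 294) [[0.407 0.355 0.04 ]]
(448, 291) [[ 0.402 -0.325  0.075]]
(314, 196) [[ 0.638 -0.012  0.055]]
(357, 185) [[ 0.663 -0.117  0.055]]
(357, 222) [[ 0.57  -0.112  0.09 ]]
```

View pics/crop1.png

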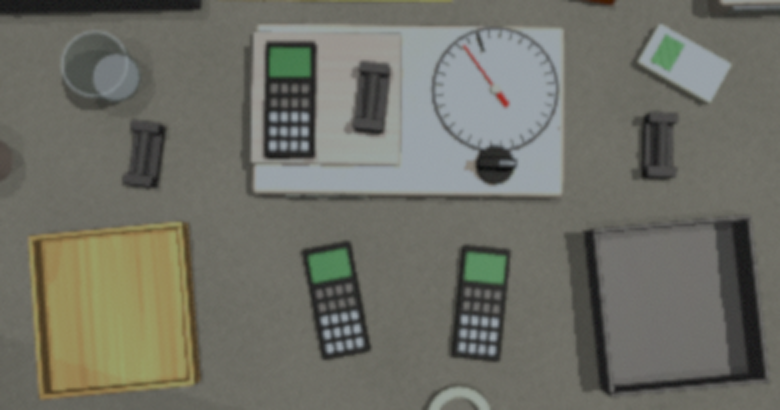

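Emit:
step_arm(
  motion=[1,33,-45,0,8,1,33,-45,0,9,1,33,-45,0,0,1,33,-45,0,0,1,33,-45,0,0,1,33,-45,0,0,1,33,-45,0,0,1,33,-45,0,0],
)

```text
clock: 1.25
position: [0.5172, 0.2102, 0.2565]
ee_rot: [[-0.993, 0.119, 0.0], [0.119, 0.993, 0.0], [-0.0, 0.0, -1.0]]
wrist_force: [0.7, 0.3, -0.3]
grip_width: 1.001
```

Emit:
step_arm(
  motion=[1,33,-45,0,0,1,33,-45,0,0,1,33,-45,0,0,1,33,-45,0,0,1,0,0,0,0,1,0,0,0,0],
)

```text
clock: 2.0
position: [0.6483, 0.0322, 0.256]
ee_rot: [[-0.993, 0.119, -0.001], [0.119, 0.993, 0.0], [0.001, 0.0, -1.0]]
wrist_force: [0.0, 1.3, 0.3]
grip_width: 1.001
```

Run:
```python
from h import *
s=manip.sense();R=np.array(s['ee_rot']);print(s['clock'],s['position'],np.degrees(np.arctan2(R[1,1],R[0,1])))
w=cam("wrist","w1"); Rw,_=cv2.Rodrigues(np.array(w['rvec'])); c=-Rw.T@np.array(w['tvec']).ravel(); print("cam",c,Rw[2])
r=cam("top","top2")
for n,z,a in [("wrist",.1,0)]:
    for c in darkblobs(w,800): print([round(float(x),1) for x in rect(w,c,.105)],cv2.boundingRect(c))
```

```text
2.0 [0.64827372 0.03223    0.25597476] 83.18327096061212
cam [0.57012314 0.04197489 0.3734916 ] [ 0.30825971 -0.03610878 -0.9506167 ]
[791.5, 18.7, 593.7, 194.6, 83.1] (0, 288, 640, 192)
[648.0, 33.8, 75.4, 35.1, -7.9] (294, 178, 50, 100)
[650.3, 123.6, 132.0, 58.8, -1.6] (400, 121, 86, 182)
[571.4, -98.5, 58.2, 44.5, 58.1] (65, 116, 90, 68)
[594.9, 239.8, 66.5, 32.7, 7.9] (590, 62, 50, 100)
[495.2, -65.7, 48.6, 13.1, 83.2] (88, 0, 81, 25)
```

View pics/w1.png

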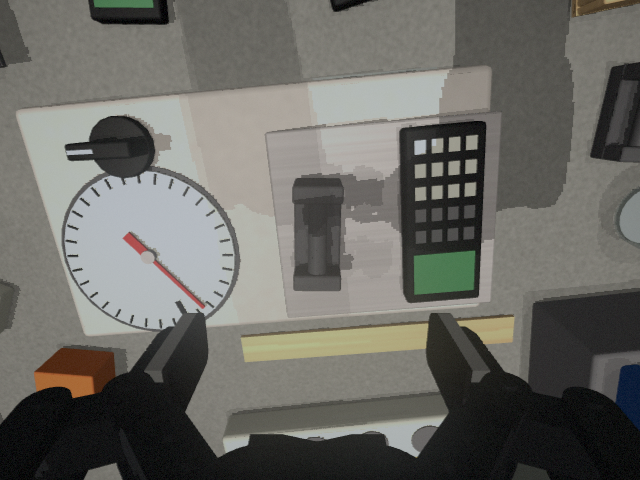

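The wrist view shows weight1 at pixel (318,233), which is world (648,33) mm at about -8°. That agrees with the top camera. I'll descend with the jaws partly open to stay clear of the calculator.

Emit:
step_arm(
  motion=[0.3,0,1,-40,0,0.3,0,0,-40,0,0.3,0,0,-40,0,0.3,0,0,-25,0,0.3,0,0,-14,0,0.3,0,0,0,0],
)

```text
clock: 2.85
position: [0.648, 0.0336, 0.0971]
ee_rot: [[-0.993, 0.118, -0.001], [0.118, 0.993, 0.0], [0.001, 0.0, -1.0]]
wrist_force: [0.0, -0.1, 1.0]
grip_width: 0.652
```

Run:
```python
from h import *
w=cam("wrist","w2");w=cam("scene","s2")
```

```text
(no output)
```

View pics/w2.png

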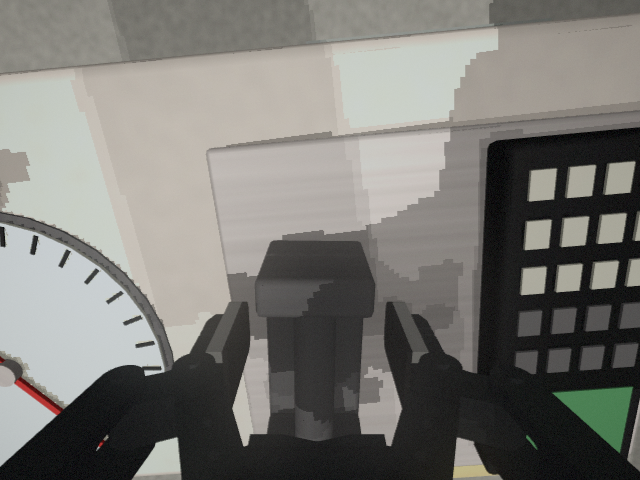

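View pics/s2.png

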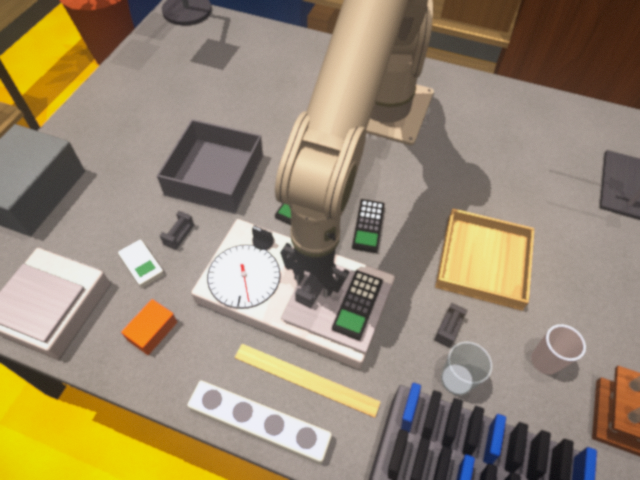

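The weight sits centred between the pads (pixel 316,330), so I'll close.

Emit:
step_arm(
  motion=[-1,0,0,0,0,-1,0,0,0,0,-1,0,0,0,0,-1,0,0,0,0,-1,0,0,15,0,-1,0,0,30,0,-1,0,0,30,0,-1,0,0,30,0],
)

```text
clock: 3.95
position: [0.6475, 0.0328, 0.2031]
ee_rot: [[-0.993, 0.119, -0.002], [0.119, 0.993, -0.0], [0.002, -0.0, -1.0]]
wrist_force: [0.9, -0.1, -5.5]
grip_width: 0.401
```

Run:
```python
from h import *
r=cam("top","t3")
# tray rim by colour
f=cv2.cvtColor(r["frame"],cv2.COLOR_BGR2HSV)
m=cv2.inRange(f,(12,70,60),(32,255,255)); m[:230]=0;m[360:]=0;m[:,:90]=0;m[:,240:]=0
m=cv2.morphologyEx(m,cv2.MORPH_OPEN,np.ones((3,3)))
c=max(cv2.findContours(m,0,1)[0],key=cv2.contourArea)
print("tray",rect(r,c,.04),rect(r,c,.03))
cb=np.array([(590,230),(746,220),(765,378),(610,390)])/2+[110,140]
print("box",ray(r,cb,.075).round(3).tolist(), rect(r,cb.astype(np.float32),.075))
ct=np.array([(30,237),(183,225),(195,385),(42,397)])/2+[110,140]
print("tray",ray(r,ct,.04).round(3).tolist(), rect(r,ct.astype(np.float32),.04))
cs=np.array([(254,25),(563,28),(562,193),(254,193)])/2+[110,140]
print("scale",ray(r,cs,.055).round(3).tolist(), rect(r,cs.astype(np.float32),.055))
```

```text
tray (406.1388854980469, 352.9930419921875, 200.64707946777344, 198.00015258789062, 4.016849517822266) (405.7413024902344, 355.7279968261719, 202.1542510986328, 199.48745727539062, 4.016861915588379)
box [[0.489, -0.226, 0.075], [0.497, -0.412, 0.075], [0.31, -0.427, 0.075], [0.3, -0.243, 0.075]] (399.7232971191406, -326.50115966796875, 194.39678955078125, 186.5791778564453, 4.479193687438965)
tray [[0.496, 0.455, 0.04], [0.507, 0.267, 0.04], [0.312, 0.254, 0.04], [0.302, 0.44, 0.04]] (404.15924072265625, 354.42120361328125, 197.05711364746094, 188.02499389648438, 3.8608100414276123)
scale [[0.75, 0.175, 0.055], [0.738, -0.204, 0.055], [0.535, -0.197, 0.055], [0.543, 0.177, 0.055]] (640.8179321289062, -11.307388305664062, 379.2586669921875, 206.60633850097656, 88.20418548583984)
```

Emit:
step_arm(
  motion=[-1,-25,46,0,5,-1,-25,46,0,6,-1,-25,46,0,0,-1,-25,46,0,0,-1,-25,46,0,0,-1,-25,46,0,0,-1,-25,46,0,0,-1,-25,44,0,0],
)

```text
clock: 5.0
position: [0.4468, 0.3997, 0.2016]
ee_rot: [[-0.997, -0.073, -0.001], [-0.073, 0.997, -0.001], [0.001, -0.001, -1.0]]
wrist_force: [0.3, 0.1, -5.5]
grip_width: 0.407
```

Emit:
step_arm(
  motion=[-1,0,0,-45,0,-1,0,0,-45,0,-1,0,0,-45,0,-1,0,0,-20,0,-1,0,0,0,0],
)

```text
clock: 5.62
position: [0.4478, 0.3981, 0.0463]
ee_rot: [[-0.997, -0.073, -0.002], [-0.073, 0.997, -0.002], [0.002, -0.002, -1.0]]
wrist_force: [0.5, 0.4, -4.6]
grip_width: 0.402
```

Run:
```python
from h import *
w=cam("wrist","w4");print(manip.sense()['position'])
```

```text
[0.44871444 0.39892984 0.04797656]
```

View pics/w4.png

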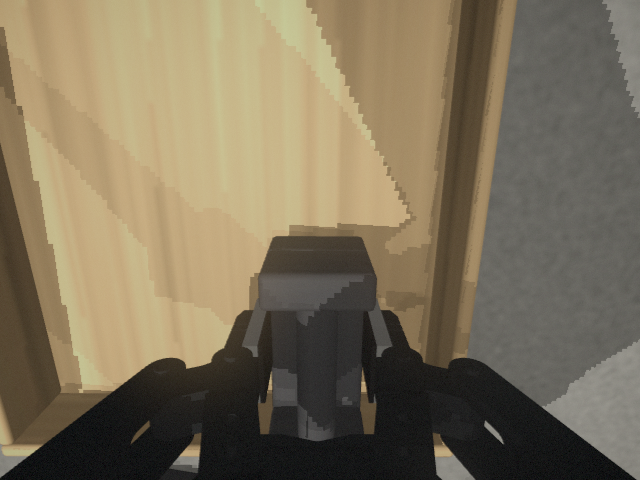

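The weight is inside the tray near its far and outer walls, clear of both. I'll lower and release.

Emit:
step_arm(
  motion=[-1,0,0,-6,0,-1,0,0,-4,0,-1,0,0,0,0,0,0,0,0,0,0,0,0,0,0,0,0,0,30,0,0,0,0,60,0,0.3,0,0,60,0],
)

```text
clock: 6.68
position: [0.4484, 0.3987, 0.1895]
ee_rot: [[-0.997, -0.073, 0.0], [-0.073, 0.997, 0.0], [-0.0, 0.0, -1.0]]
wrist_force: [0.4, 1.3, -0.3]
grip_width: 0.646
```

Emit:
step_arm(
  motion=[1,34,-45,5,-3,1,34,-45,5,-2,1,34,-45,0,0,1,34,-45,0,0,1,34,-45,0,0,1,35,-45,0,0,1,0,0,0,0],
)

```text
clock: 7.55
position: [0.6558, 0.1225, 0.1977]
ee_rot: [[-1.0, 0.022, 0.002], [0.022, 1.0, -0.003], [-0.002, -0.003, -1.0]]
wrist_force: [-0.2, 0.8, 0.3]
grip_width: 0.999
```

```bash
cat > wl.py <<'E'
from h import *
import sys
w=cam("wrist",sys.argv[1]); z=float(sys.argv[2]); s=manip.sense();R=np.array(s['ee_rot']);print(s['clock'],(np.array(s['position'])*1000).round(1),"jaw",np.degrees(np.arctan2(R[1,1],R[0,1])).round(1))
for c in darkblobs(w,800): print([round(float(x),1) for x in rect(w,c,z)],cv2.boundingRect(c))
E
python3 wl.py w5 .092; python3 look.py t5
```

```text
7.6 [654.5 126.  197.6] jaw 88.9
[771.8, 121.4, 494.7, 144.3, 88.9] (0, 313, 640, 167)
[654.9, 130.4, 138.7, 59.0, -1.6] (279, 132, 105, 214)
[608.0, 270.1, 91.5, 49.8, -7.7] (526, 79, 114, 164)
[529.3, 257.9, 65.0, 10.8, 88.7] (512, 0, 128, 25)
t 7.65
(350, 291) 1351.5 [(404.1, -95.0, 139.8, 63.3, -7.2), (404.8, -93.9, 138.0, 62.5, -7.2), (406.8, -90.8, 132.8, 60.1, -7.2), (407.4, -89.9, 131.3, 59.4, -7.2)]
(150, 276) 403.5 [(451.2, 400.1, 75.4, 40.5, 4.2), (451.3, 394.9, 74.4, 40.0, 4.2), (451.6, 379.7, 71.6, 38.5, 4.2), (451.7, 375.2, 70.8, 38.0, 4.2)]
(284, 288) 491.5 [(414.6, 63.8, 141.8, 26.1, 8.9), (415.1, 62.8, 140.0, 25.7, 8.9), (416.8, 60.1, 134.8, 24.8, 8.9), (417.3, 59.2, 133.2, 24.5, 8.9)]
(443, 293) 2417.0 [(395.5, -325.7, 227.1, 204.1, -85.9), (396.3, -321.8, 224.2, 201.5, -85.9), (398.6, -310.2, 215.8, 194.0, -85.9), (399.3, -306.7, 213.3, 191.7, -85.9)]
(356, 221) 243.0 [(574.5, -117.9, 45.0, 42.7, 88.8), (573.0, -116.6, 44.5, 42.1, 88.8), (568.8, -112.6, 42.8, 40.6, 88.8), (567.5, -111.4, 42.3, 40.1, 88.8)]
(436, 213) 454.0 [(594.0, -318.9, 80.7, 50.1, -2.0), (592.3, -315.0, 79.7, 49.5, -2.0), (587.3, -303.6, 76.7, 47.7, -2.0), (585.8, -300.2, 75.8, 47.1, -2.0)]
(182, 307) 6797.0 [(391.5, 219.5, 632.7, 311.0, 8.0), (392.4, 216.6, 624.7, 307.1, 8.0), (394.9, 208.1, 601.3, 295.6, 8.0), (395.6, 205.5, 594.3, 292.2, 8.0)]
(259, 164) 429.5 [(732.3, 99.9, 217.2, 54.8, 9.1), (728.8, 98.5, 214.4, 54.1, 9.1), (718.7, 94.4, 206.4, 52.1, 9.1), (715.7, 93.1, 204.0, 51.5, 9.1)]
```

View pics/w5.png

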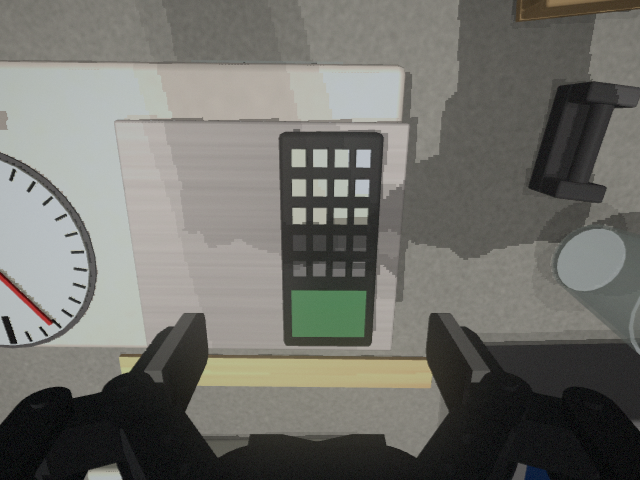

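The calculator is on the pan at pixel (332,240), world (654.9,130.4), angle -1.6°. I'll descend on it.

Emit:
step_arm(
  motion=[1,0,2,-40,0,1,0,0,-35,0,1,0,0,-22,0,1,0,0,0,0,1,0,0,0,0],
)

```text
clock: 8.28
position: [0.6538, 0.1319, 0.1018]
ee_rot: [[-1.0, 0.013, 0.002], [0.013, 1.0, 0.001], [-0.002, 0.001, -1.0]]
wrist_force: [0.0, -0.4, 0.8]
grip_width: 0.997
```

```bash
python3 wl.py w6 .092
```

```text
8.325 [654.1 131.6 102. ] jaw 89.2
[655.8, 133.8, 282.0, 142.6, 89.1] (0, 147, 640, 333)
[596.1, 232.8, 47.6, 14.7, 14.0] (595, 99, 45, 141)
```

View pics/w6.png

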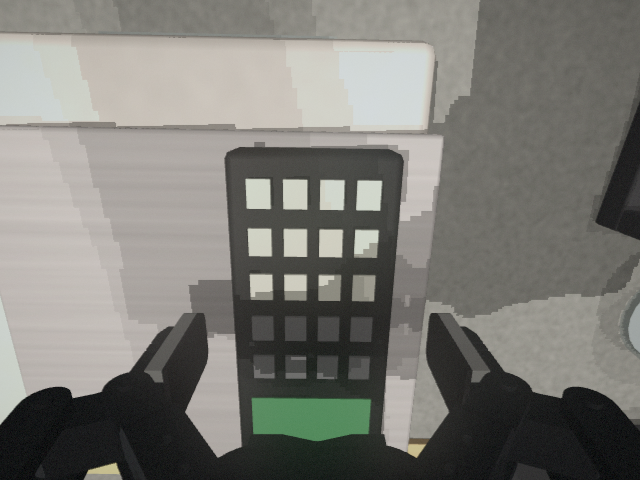

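Emit:
step_arm(
  motion=[1,0,-1,-6,0,-1,0,0,0,0,-1,0,0,0,0,-1,0,0,0,0,-1,0,0,0,0,-1,0,0,15,0,-1,0,0,30,0,-1,0,0,30,0],
)

```text
clock: 9.32
position: [0.6534, 0.1298, 0.1709]
ee_rot: [[-1.0, 0.014, 0.0], [0.014, 1.0, 0.0], [-0.0, 0.0, -1.0]]
wrist_force: [-0.0, 0.6, -1.0]
grip_width: 0.687
```

Emit:
step_arm(
  motion=[-1,-28,-51,20,3,-1,-28,-51,10,2,-1,-28,-51,0,0,-1,-28,-51,0,0,-1,-28,-51,0,0,-1,-28,-51,0,0,-1,-28,-51,0,0,-1,-28,-51,0,0],
)

```text
clock: 10.32
position: [0.4284, -0.2798, 0.2004]
ee_rot: [[-0.997, -0.073, 0.001], [-0.073, 0.997, 0.0], [-0.001, 0.0, -1.0]]
wrist_force: [1.8, -1.3, -1.2]
grip_width: 0.687
```

Emit:
step_arm(
  motion=[-1,-29,-48,0,0,-1,0,0,0,0,-1,0,0,-40,0,-1,0,0,-30,0,-1,0,0,0,0],
)

```text
clock: 10.95
position: [0.3998, -0.325, 0.1282]
ee_rot: [[-0.997, -0.073, -0.003], [-0.073, 0.997, 0.002], [0.003, 0.002, -1.0]]
wrist_force: [-0.2, 0.2, -0.9]
grip_width: 0.687
```

```bash
python3 wl.py w7 .092; python3 -c "
from h import *
cam('scene','s7')"
```

```text
11.0 [ 400.6 -325.7  129.7] jaw 94.2
[445.3, -319.1, 339.5, 116.9, -86.0] (0, 276, 640, 204)
[378.7, -195.7, 93.1, 48.0, -7.2] (530, 164, 110, 210)
```

View pics/w7.png

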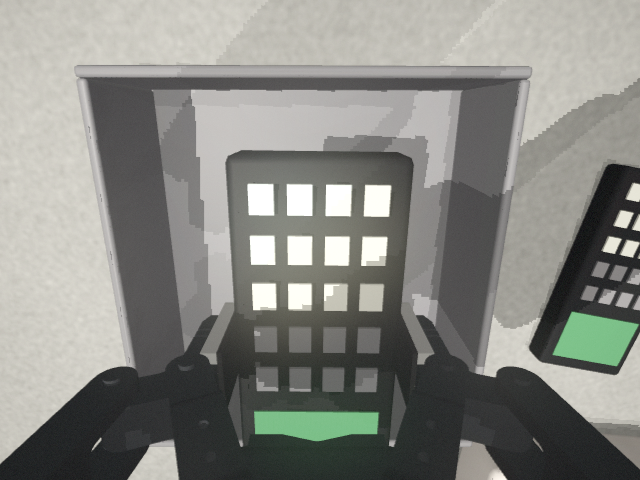

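View pics/s7.png

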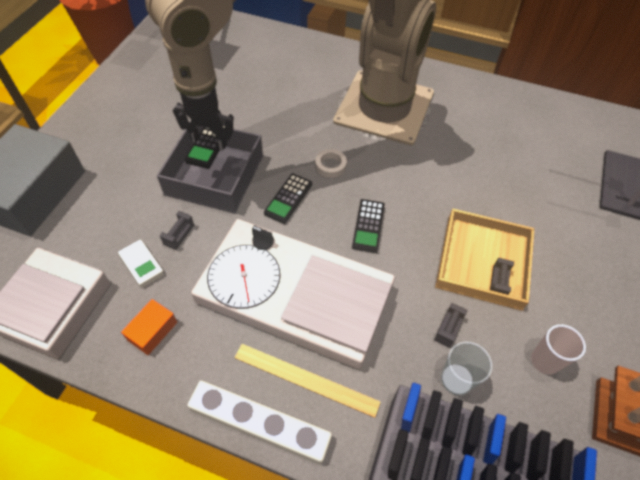

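The calculator is centred over the box and the pan is empty. Calc3, near the box, seems to have been nudged, so I'll re-measure it. Lowering and releasing now.

Emit:
step_arm(
  motion=[-1,0,0,-40,0,-1,0,0,-35,0,-1,0,0,-20,0,-1,0,0,0,0,0.8,0,0,0,0,0.8,0,0,0,0,0.8,0,0,50,0,0.8,0,0,60,0],
)

```text
clock: 12.05
position: [0.4, -0.326, 0.1459]
ee_rot: [[-0.997, -0.073, -0.001], [-0.073, 0.997, 0.0], [0.001, 0.0, -1.0]]
wrist_force: [1.6, 0.1, 0.7]
grip_width: 0.9
```

Emit:
step_arm(
  motion=[1,0,60,20,0,1,0,60,20,0,1,0,50,0,-6,1,0,50,0,-10,1,0,0,0,0],
)

```text
clock: 12.68
position: [0.4011, -0.1088, 0.1849]
ee_rot: [[-0.982, 0.189, 0.002], [0.189, 0.982, 0.001], [-0.002, 0.001, -1.0]]
wrist_force: [-0.6, -0.4, -0.6]
grip_width: 1.001
```

```bash
python3 wl.py w8 .018; python3 look.py t8
```

```text
12.725 [ 401.  -110.8  184.8] jaw 79.2
[551.3, 94.8, 99.8, 15.4, 87.9] (522, 330, 118, 30)
[404.2, -323.7, 141.1, 72.3, 3.1] (0, 183, 126, 175)
[406.4, -123.7, 138.9, 58.9, -7.1] (251, 140, 89, 175)
[491.7, -121.6, 630.4, 339.9, 78.9] (0, 116, 640, 364)
[412.2, 79.2, 140.9, 65.4, 9.7] (502, 86, 117, 197)
t 12.775
(442, 290) 1412.5 [(401.1, -324.1, 140.3, 65.6, 3.2), (401.8, -320.2, 138.6, 64.7, 3.2), (403.9, -308.6, 133.4, 62.3, 3.2), (404.6, -305.1, 131.8, 61.6, 3.2)]
(150, 276) 406.0 [(451.3, 400.1, 75.6, 40.5, 4.2), (451.4, 394.9, 74.7, 40.0, 4.2), (451.7, 379.7, 71.9, 38.5, 4.2), (451.8, 375.2, 71.0, 38.0, 4.2)]
(402, 270) 310.5 [(452.4, -226.5, 76.1, 35.3, 6.4), (452.5, -223.8, 75.2, 34.8, 6.4), (452.7, -215.8, 72.4, 33.5, 6.4), (452.8, -213.4, 71.5, 33.1, 6.4)]
(448, 293) 1459.5 [(395.1, -341.5, 201.2, 195.7, 4.1), (395.9, -337.4, 198.6, 193.3, 4.1), (398.3, -325.2, 191.2, 186.0, 4.1), (399.0, -321.5, 189.0, 183.9, 4.1)]
(356, 221) 245.0 [(575.7, -117.9, 45.2, 45.0, -1.2), (574.3, -116.6, 44.6, 44.5, -1.2), (570.0, -112.7, 43.0, 42.8, -1.2), (568.7, -111.5, 42.5, 42.3, -1.2)]
(182, 217) 479.0 [(596.8, 319.5, 82.7, 44.0, -7.3), (595.1, 315.4, 81.6, 43.4, -7.3), (590.0, 303.2, 78.6, 41.8, -7.3), (588.5, 299.5, 77.6, 41.3, -7.3)]
(437, 213) 462.5 [(594.0, -318.9, 80.7, 50.1, -2.0), (592.3, -315.0, 79.6, 49.5, -2.0), (587.3, -303.6, 76.7, 47.7, -2.0), (585.8, -300.2, 75.8, 47.1, -2.0)]
```

View pics/w8.png

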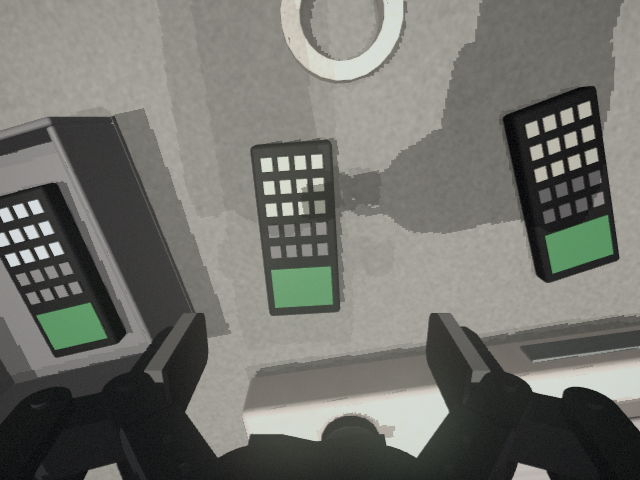

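View pics/t8.png

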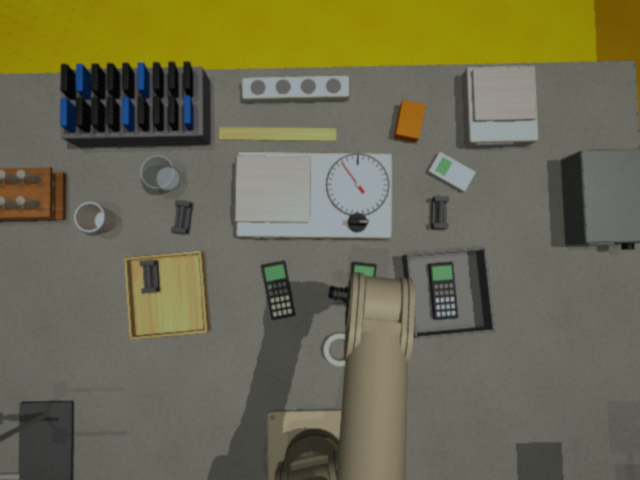

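Calc1 lies in the box. The nudged calculator is at (406,-124), -7°. I'll pick it up.

Emit:
step_arm(
  motion=[1,5,-13,-40,4,1,0,0,-50,0,1,0,0,-50,0,1,0,0,-15,0,1,0,0,0,0],
)

```text
clock: 13.4
position: [0.4056, -0.1254, 0.0291]
ee_rot: [[-0.992, 0.123, -0.001], [0.123, 0.992, -0.0], [0.001, -0.0, -1.0]]
wrist_force: [0.4, 0.7, -0.2]
grip_width: 1.002
```

```bash
python3 wl.py w9 .018
```

```text
13.45 [ 406.4 -125.3   30. ] jaw 83.0
[408.6, -124.0, 284.4, 143.5, 82.9] (0, 148, 640, 332)
```

View pics/w9.png

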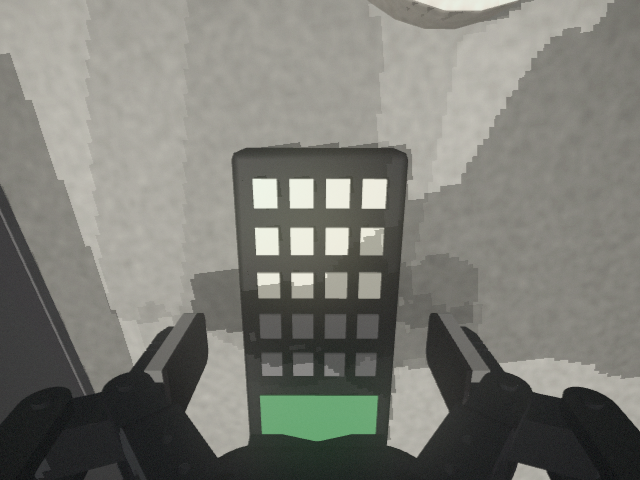

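Emit:
step_arm(
  motion=[1,0,1,-6,0,-1,0,0,0,0,-1,0,0,0,0,-1,0,0,0,0,-1,0,0,0,0,-1,0,0,30,0,-1,0,0,50,0,-1,0,0,50,0],
)

```text
clock: 14.45
position: [0.4052, -0.1237, 0.1545]
ee_rot: [[-0.993, 0.122, -0.0], [0.122, 0.993, 0.0], [0.0, 0.0, -1.0]]
wrist_force: [1.7, -0.2, -1.9]
grip_width: 0.685
```

Emit:
step_arm(
  motion=[-1,-1,-50,10,5,-1,-1,-50,0,6,-1,-1,-50,0,0,-1,-2,-50,0,0,-1,0,0,0,0,-1,0,0,0,0],
)

```text
clock: 15.2
position: [0.4006, -0.3231, 0.1628]
ee_rot: [[-0.998, -0.07, -0.0], [-0.07, 0.998, 0.001], [0.0, 0.001, -1.0]]
wrist_force: [1.1, -0.1, -0.9]
grip_width: 0.688
```

```bash
python3 wl.py w10 .018
```

```text
15.25 [ 400.9 -322.6  162.8] jaw 94.1
[536.5, -310.1, 580.2, 195.0, -86.1] (0, 282, 640, 198)
```

View pics/w10.png

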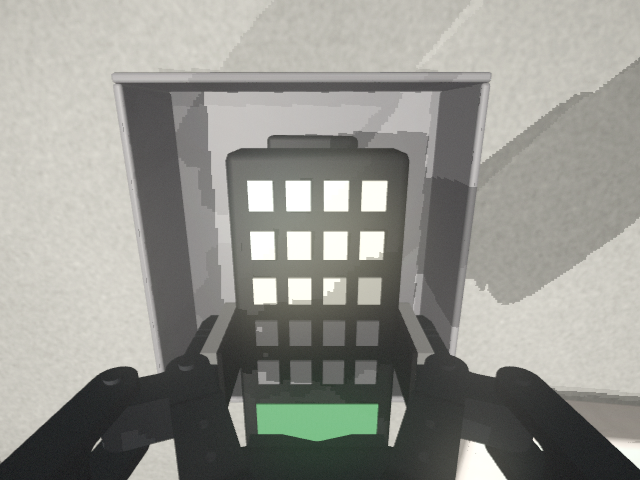

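The calculator is held centred above the box, over calc1. I'll stack it on top.

Emit:
step_arm(
  motion=[-1,0,-2,-50,0,-1,0,0,-45,0,-1,0,0,-19,0,-1,0,0,0,0,0.8,0,0,0,0,0.8,0,0,0,0,0.8,0,0,50,0,0.8,0,0,60,0],
)

```text
clock: 16.25
position: [0.4002, -0.3251, 0.1599]
ee_rot: [[-0.998, -0.07, -0.002], [-0.07, 0.998, 0.001], [0.002, 0.001, -1.0]]
wrist_force: [1.3, -0.4, -0.3]
grip_width: 0.9
```

Emit:
step_arm(
  motion=[1,2,50,20,0,1,2,58,10,0,1,2,58,0,0,1,2,58,0,0,1,2,58,0,0,1,2,58,0,0,1,1,58,0,5,1,0,0,0,0],
)

```text
clock: 17.25
position: [0.4134, 0.0765, 0.1894]
ee_rot: [[-0.986, -0.164, 0.001], [-0.164, 0.986, 0.001], [-0.001, 0.001, -1.0]]
wrist_force: [0.5, -0.7, -0.8]
grip_width: 1.002
```

```bash
python3 wl.py w11 .018; python3 look.py t11
```

```text
17.3 [413.5  74.  189.2] jaw 99.2
[583.7, 108.4, 640.0, 186.6, -80.6] (0, 313, 640, 167)
[412.5, 83.5, 138.9, 59.1, 9.8] (285, 130, 81, 173)
t 17.35
(441, 291) 1667.0 [(399.6, -320.8, 144.0, 75.9, 4.1), (400.4, -316.9, 142.2, 75.0, 4.1), (402.5, -305.5, 136.9, 72.2, 4.1), (403.2, -302.1, 135.3, 71.3, 4.1)]
(149, 276) 411.5 [(451.7, 400.1, 76.3, 40.7, 4.1), (451.8, 394.9, 75.3, 40.2, 4.1), (452.0, 379.7, 72.5, 38.7, 4.1), (452.1, 375.1, 71.7, 38.3, 4.1)]
(284, 302) 436.0 [(399.3, 36.3, 218.9, 83.7, 31.1), (400.0, 35.7, 216.2, 82.7, 31.1), (402.2, 33.9, 208.1, 79.6, 31.1), (402.9, 33.4, 205.7, 78.6, 31.1)]
(442, 293) 2448.0 [(395.6, -325.6, 227.5, 204.1, -85.9), (396.4, -321.7, 224.6, 201.6, -85.9), (398.7, -310.1, 216.2, 194.0, -85.9), (399.4, -306.6, 213.7, 191.8, -85.9)]
(356, 221) 245.0 [(575.7, -117.9, 45.2, 45.0, -1.2), (574.3, -116.6, 44.6, 44.5, -1.2), (570.0, -112.7, 43.0, 42.8, -1.2), (568.7, -111.5, 42.5, 42.3, -1.2)]
(182, 217) 487.0 [(596.8, 319.5, 82.7, 44.0, -7.3), (595.1, 315.4, 81.6, 43.4, -7.3), (590.0, 303.2, 78.6, 41.8, -7.3), (588.5, 299.5, 77.6, 41.3, -7.3)]
(437, 213) 464.0 [(595.2, -318.9, 83.2, 50.1, -2.0), (593.5, -315.0, 82.1, 49.5, -2.0), (588.5, -303.7, 79.0, 47.7, -2.0), (587.0, -300.3, 78.1, 47.1, -2.0)]
```

View pics/t11.png

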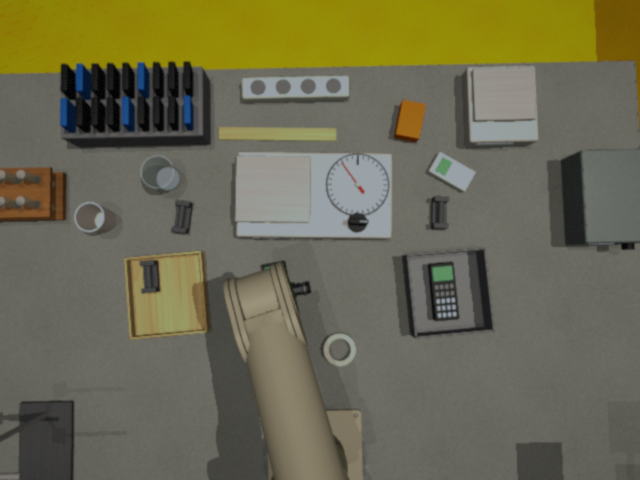

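Two calculators are now stacked in the box at (444,291). The last one is at (412.5,83.5), 9.8°.

Emit:
step_arm(
  motion=[1,-1,10,-40,0,1,0,0,-50,0,1,0,0,-50,0,1,0,0,-19,0,1,0,0,0,0],
)

```text
clock: 17.98
position: [0.4119, 0.0808, 0.029]
ee_rot: [[-0.988, -0.154, -0.002], [-0.154, 0.988, -0.001], [0.003, -0.001, -1.0]]
wrist_force: [0.2, 0.3, 0.6]
grip_width: 0.999
```

```bash
python3 wl.py w12 .018
```

```text
18.025 [412.8  81.3  30.1] jaw 98.9
[414.3, 82.5, 284.0, 143.6, -81.1] (0, 147, 640, 333)
```

View pics/w12.png

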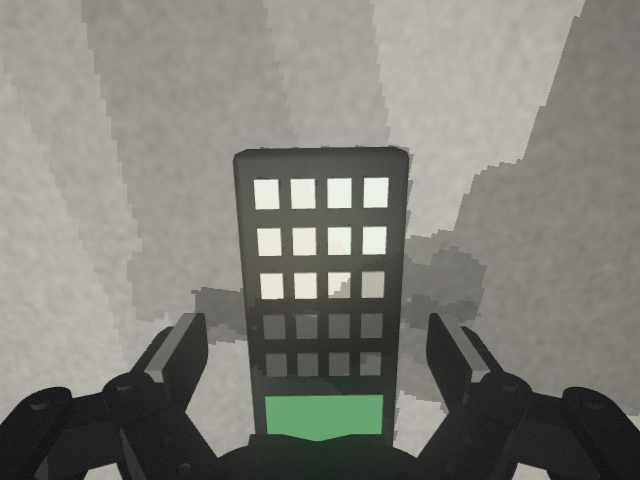

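Emit:
step_arm(
  motion=[1,0,2,-6,1,-1,0,0,0,0,-1,0,0,0,0,-1,0,0,0,0,-1,0,0,0,0,-1,0,0,30,0,-1,0,0,50,0,-1,0,0,60,0],
)

```text
clock: 19.02
position: [0.4119, 0.0841, 0.1652]
ee_rot: [[-0.985, -0.173, -0.001], [-0.173, 0.985, -0.0], [0.001, -0.0, -1.0]]
wrist_force: [2.0, 1.4, -2.3]
grip_width: 0.682
```

Emit:
step_arm(
  motion=[-1,-2,-51,10,-3,-1,-2,-51,0,-3,-1,-2,-51,0,0,-1,-2,-51,0,0,-1,-2,-51,0,0,-1,-2,-51,0,0,-1,-1,-51,0,0,-1,0,-51,0,0],
)

```text
clock: 20.02
position: [0.3995, -0.3251, 0.1743]
ee_rot: [[-0.998, -0.07, 0.001], [-0.07, 0.998, 0.0], [-0.001, 0.0, -1.0]]
wrist_force: [0.7, -0.0, -0.5]
grip_width: 0.684
```

Emit:
step_arm(
  motion=[-1,0,0,0,0,-1,0,0,-20,0],
)

```text
clock: 20.27
position: [0.4003, -0.324, 0.1546]
ee_rot: [[-0.998, -0.069, 0.002], [-0.069, 0.998, -0.0], [-0.002, -0.0, -1.0]]
wrist_force: [0.7, 0.6, -1.7]
grip_width: 0.683
```

```bash
python3 wl.py w13 .018
```

```text
20.325 [ 399.  -322.4  151.5] jaw 94.0
[523.7, -312.8, 563.4, 202.8, -86.1] (0, 265, 640, 215)
```

View pics/w13.png

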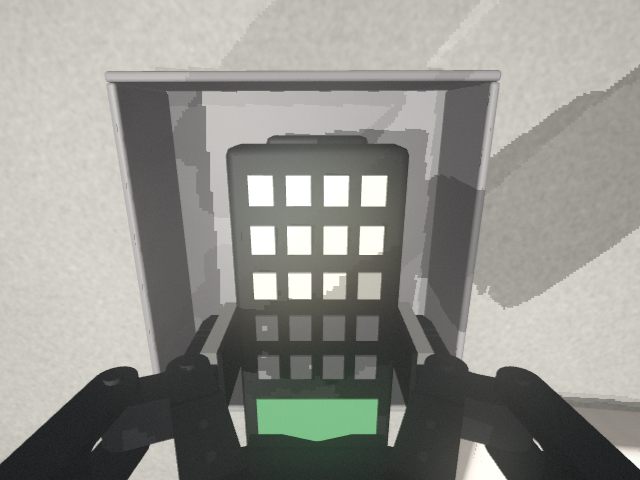

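The last calculator is aligned over the stack. I'll release it, then move towards the right-hand weight.

Emit:
step_arm(
  motion=[-1,0,-2,-45,0,-1,0,0,-30,0,-1,0,0,-10,0,-1,0,0,0,0,0.8,0,0,0,0,0.8,0,0,0,0,0.8,0,0,50,0,0.8,0,0,60,0],
)

```text
clock: 21.32
position: [0.3992, -0.3254, 0.1802]
ee_rot: [[-0.998, -0.069, -0.001], [-0.069, 0.998, 0.0], [0.001, 0.001, -1.0]]
wrist_force: [1.4, 0.2, 0.2]
grip_width: 0.9
```

Emit:
step_arm(
  motion=[0.8,48,2,10,-2,0.8,48,2,0,-2,0.8,48,3,0,-2,0.8,48,3,0,0,0.8,0,0,0,0,0.8,0,0,0,0],
)

```text
clock: 22.08
position: [0.5911, -0.3162, 0.1892]
ee_rot: [[-0.999, 0.036, -0.0], [0.036, 0.999, -0.0], [0.0, -0.0, -1.0]]
wrist_force: [-1.0, -0.8, 0.2]
grip_width: 0.901
```

```bash
python3 wl.py w14 .04; python3 look.py t14 | grep -v '^$'
```

```text
22.125 [ 590.8 -316.4  189.4] jaw 87.9
[702.1, -335.9, 35.6, 24.6, -31.8] (275, 339, 46, 44)
[742.7, -318.6, 590.0, 175.3, 87.9] (0, 309, 640, 171)
[588.7, -322.4, 73.6, 34.7, -4.2] (283, 177, 51, 99)
[596.9, -136.1, 112.3, 61.6, -70.9] (497, 167, 143, 124)
[500.7, -324.1, 210.7, 4.0, -85.9] (141, 77, 321, 38)
[466.8, -232.5, 41.1, 23.6, 5.2] (424, 0, 39, 73)
[462.4, -321.6, 66.5, 35.6, 87.9] (245, 0, 110, 65)
[470.2, -407.4, 60.5, 48.7, 1.6] (117, 0, 94, 106)
t 22.175
(471, 305) 704.0 [(363.3, -396.3, 126.5, 91.2, 3.9), (364.5, -391.4, 124.9, 90.0, 3.9), (368.0, -377.2, 120.3, 86.7, 3.9), (369.1, -372.9, 118.9, 85.6, 3.9)]
(149, 276) 405.5 [(451.2, 400.1, 75.4, 40.5, 4.1), (451.3, 395.0, 74.4, 40.0, 4.1), (451.6, 379.8, 71.6, 38.5, 4.1), (451.7, 375.2, 70.8, 38.1, 4.1)]
(357, 221) 262.0 [(575.7, -119.2, 47.5, 45.2, 88.8), (574.2, -117.8, 47.0, 44.6, 88.8), (569.9, -113.8, 45.2, 43.0, 88.8), (568.6, -112.6, 44.7, 42.5, 88.8)]
(182, 217) 482.5 [(596.7, 319.5, 82.4, 44.0, -7.3), (594.9, 315.4, 81.4, 43.4, -7.3), (589.9, 303.2, 78.3, 41.8, -7.3), (588.3, 299.5, 77.4, 41.3, -7.3)]
(436, 224) 4272.5 [(578.6, -309.6, 775.4, 205.7, -18.1), (577.1, -305.8, 765.6, 203.1, -18.1), (572.7, -294.8, 737.0, 195.5, -18.1), (571.4, -291.5, 728.4, 193.2, -18.1)]
```

View pics/w14.png

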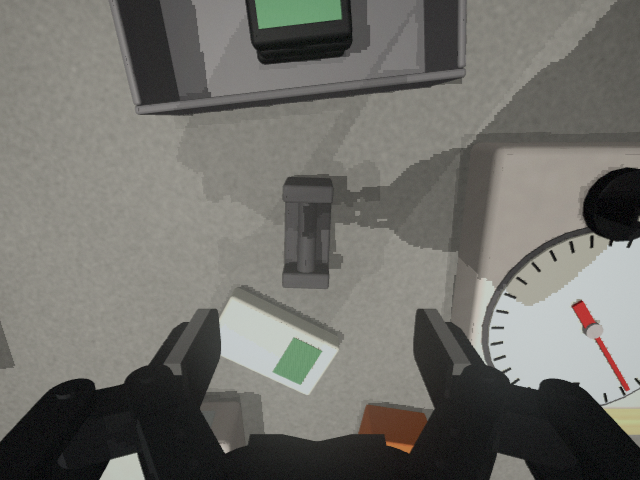

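View pics/t14.png

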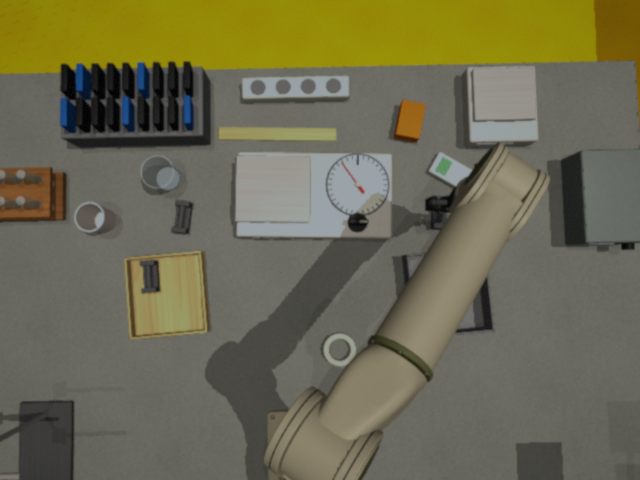

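By the wrist camera the right-hand weight is at pixel (308,232), world (589,-322), about -4°. The top-camera blob includes shadow, so I'll use the wrist value.

Emit:
step_arm(
  motion=[0.4,-1,-6,-40,-2,0.4,0,0,-45,0,0.4,0,0,-40,0,0.4,0,0,-25,0,0.4,0,0,0,0],
)

```text
clock: 22.8
position: [0.589, -0.3214, 0.0377]
ee_rot: [[-0.997, 0.071, -0.003], [0.071, 0.997, 0.002], [0.003, 0.001, -1.0]]
wrist_force: [-0.5, -0.4, 0.3]
grip_width: 0.696
```

```bash
python3 wl.py w15 .04
```

```text
22.85 [ 590.  -322.    39.4] jaw 85.9
[596.9, -320.1, 254.6, 101.3, 85.8] (0, 236, 640, 244)
[499.3, -317.3, 180.5, 7.8, -85.9] (0, 7, 640, 123)
[482.0, -329.1, 34.8, 3.7, 85.9] (191, 0, 133, 17)
[485.1, -398.1, 19.3, 11.3, 3.7] (0, 0, 39, 83)
```

View pics/w15.png

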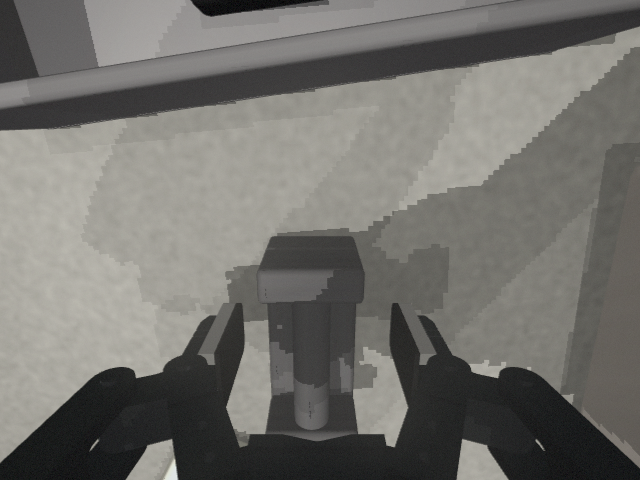

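Emit:
step_arm(
  motion=[0.4,0,-1,-10,0,0.4,0,0,0,0,-1,0,0,0,0,-1,0,0,0,0,-1,0,0,0,0,-1,0,0,0,0,-1,0,0,20,0,-1,0,0,50,0],
)

```text
clock: 23.85
position: [0.589, -0.3213, 0.0975]
ee_rot: [[-0.998, 0.07, -0.005], [0.07, 0.998, 0.003], [0.006, 0.002, -1.0]]
wrist_force: [0.6, -0.0, -4.4]
grip_width: 0.401
```

Emit:
step_arm(
  motion=[-1,0,0,50,0,-1,0,0,50,0,-1,0,0,0,0],
)

```text
clock: 24.22
position: [0.5919, -0.3239, 0.2041]
ee_rot: [[-0.998, 0.07, 0.007], [0.07, 0.998, -0.003], [-0.007, -0.002, -1.0]]
wrist_force: [-0.1, -0.3, -6.8]
grip_width: 0.396
```

Emit:
step_arm(
  motion=[-1,-11,53,0,4,-1,-11,53,0,4,-1,-11,53,0,0,-1,-11,53,0,0,-1,-11,53,0,0,-1,-11,53,0,0,-1,-11,53,0,0,-1,-11,53,0,0],
)

```text
clock: 25.22
position: [0.5011, 0.1028, 0.1979]
ee_rot: [[-0.998, -0.07, -0.002], [-0.07, 0.998, -0.0], [0.002, -0.0, -1.0]]
wrist_force: [0.9, 0.3, -4.8]
grip_width: 0.404
```

Emit:
step_arm(
  motion=[-1,-11,53,0,0,-1,-11,53,0,0,-1,-11,53,0,0,-1,-16,54,0,0,-1,0,0,0,0,-1,0,0,-50,0,-1,0,0,-50,0,-1,0,0,0,0],
)

```text
clock: 26.22
position: [0.451, 0.3116, 0.0949]
ee_rot: [[-0.998, -0.069, -0.007], [-0.069, 0.998, -0.006], [0.007, -0.006, -1.0]]
wrist_force: [-0.1, -1.0, -5.2]
grip_width: 0.407
```

```bash
python3 wl.py w16 .04
```

```text
26.275 [452.8 312.9  97.8] jaw 94.0
[494.9, 313.4, 377.1, 163.1, -85.7] (0, 210, 636, 270)
```

View pics/w16.png

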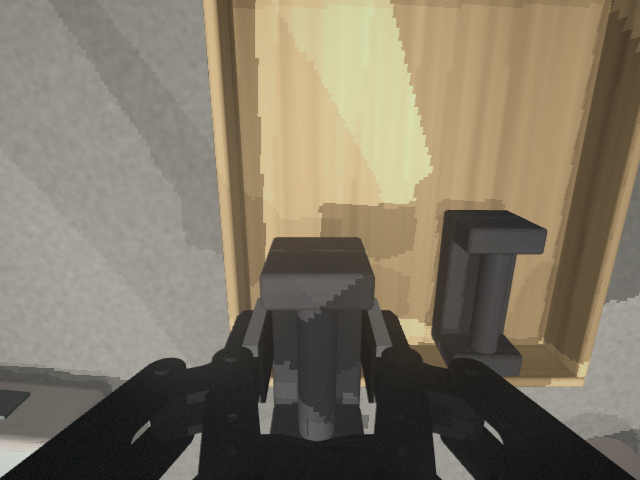

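The weight is clear of weight1 (pixel 490,290). I'll shift a little towards the middle, lower and release.

Emit:
step_arm(
  motion=[-1,-3,5,-30,0,-1,0,0,-22,0,-1,0,0,-7,0,-1,0,0,0,0,-1,0,0,0,0,0,0,0,0,0,0,0,0,0,0,0,0,0,30,0],
)

```text
clock: 27.28
position: [0.4498, 0.3187, 0.069]
ee_rot: [[-0.998, -0.07, -0.002], [-0.07, 0.998, -0.002], [0.002, -0.002, -1.0]]
wrist_force: [0.3, 0.3, 0.6]
grip_width: 0.502
```

Emit:
step_arm(
  motion=[0,0,0,60,-5,0.6,20,0,60,-6,0.6,50,0,0,0,0.6,50,0,0,0,0.6,20,0,0,0,0.6,0,0,0,0],
)

```text
clock: 28.02
position: [0.5916, 0.3186, 0.189]
ee_rot: [[-0.992, 0.124, 0.001], [0.124, 0.992, -0.0], [-0.001, -0.0, -1.0]]
wrist_force: [0.0, -0.9, 0.9]
grip_width: 0.796
```

```bash
python3 wl.py w17 .04; python3 look.py t17 | grep -v '^$'
```

```text
28.075 [590.4 319.2 189.1] jaw 83.0
[740.7, 303.1, 590.0, 178.9, 82.9] (0, 305, 640, 175)
[591.3, 322.2, 72.7, 34.0, -8.7] (297, 179, 50, 98)
[472.7, 398.2, 46.0, 42.6, 4.3] (380, 0, 76, 79)
t 28.125
(441, 293) 1949.5 [(397.4, -321.8, 148.6, 86.4, 3.8), (398.1, -317.9, 146.8, 85.3, 3.8), (400.4, -306.4, 141.3, 82.1, 3.8), (401.1, -303.0, 139.6, 81.2, 3.8)]
(166, 334) 1084.5 [(297.1, 306.3, 384.9, 160.5, -13.3), (299.1, 302.3, 380.0, 158.5, -13.3), (305.1, 290.6, 365.8, 152.6, -13.3), (306.9, 287.1, 361.5, 150.8, -13.3)]
(443, 293) 2422.5 [(394.8, -326.1, 227.3, 204.0, -86.4), (395.7, -322.1, 224.4, 201.5, -86.4), (398.0, -310.5, 216.0, 193.9, -86.4), (398.7, -307.0, 213.5, 191.7, -86.4)]
(356, 221) 244.0 [(575.7, -117.9, 45.2, 45.0, -1.2), (574.3, -116.6, 44.6, 44.5, -1.2), (570.0, -112.7, 43.0, 42.8, -1.2), (568.7, -111.5, 42.5, 42.3, -1.2)]
(128, 155) 12750.5 [(741.8, 439.7, 510.5, 382.4, -0.5), (738.3, 434.1, 504.1, 377.6, -0.5), (727.8, 417.4, 485.2, 363.5, -0.5), (724.7, 412.4, 479.6, 359.2, -0.5)]
```

View pics/w17.png

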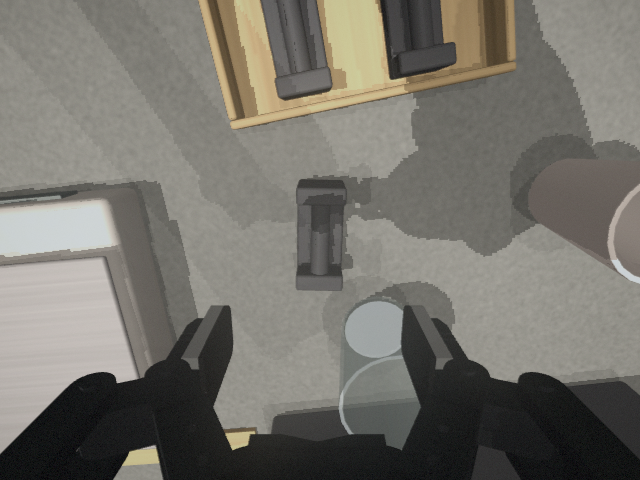

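Run:
```python
from h import *
w=cam("wrist"); r=cam("top","t18")
print("base wrist",ray(w,[(375,328)],.003).round(3),"edges",ray(w,[(344,328),(408,328),(375,300),(375,357)],.003).round(3).tolist())
t=cv2.imread("pics/t14.png")
cv2.imwrite("pics/bk.png",cv2.resize(t[140:250,110:240],None,fx=5,fy=5,interpolation=cv2.INTER_CUBIC))
```

```text
base wrist [[0.698 0.36  0.003]] edges [[0.695, 0.332, 0.003], [0.702, 0.39, 0.003], [0.67, 0.362, 0.003], [0.729, 0.358, 0.003]]
```

View pics/bk.png

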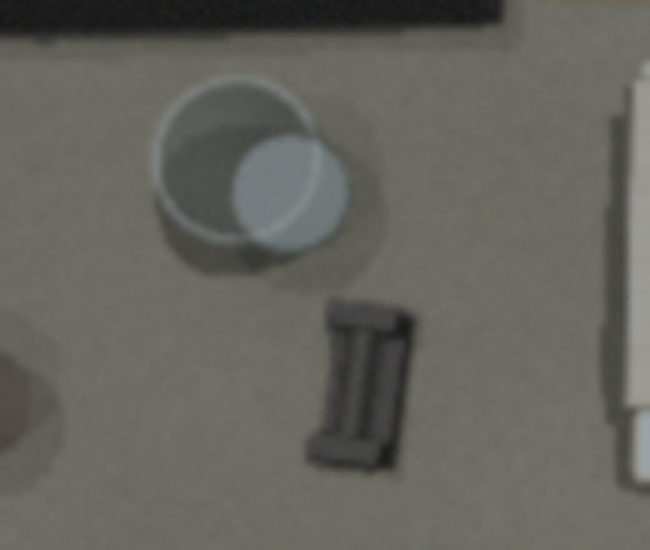

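The beaker's base is at about (698,360) and its wall starts at x≈658. The gripper body will reach only about 634, so it's clear. Picking up the last weight at (591,322).

Emit:
step_arm(
  motion=[0.4,0,3,-40,-1,0.4,0,0,-45,0,0.4,0,0,-40,0,0.4,0,0,-25,0,0.4,0,0,0,0],
)

```text
clock: 28.85
position: [0.5885, 0.3223, 0.0376]
ee_rot: [[-0.99, 0.138, -0.003], [0.138, 0.99, -0.001], [0.003, -0.002, -1.0]]
wrist_force: [-0.1, 0.2, 0.2]
grip_width: 0.694
```

```bash
python3 wl.py w19 .04
```

```text
28.9 [589.7 322.7  39.4] jaw 82.0
[597.6, 322.4, 254.3, 98.5, 82.1] (0, 244, 640, 236)
[499.0, 323.6, 34.4, 3.9, -85.8] (214, 57, 121, 37)
[495.2, 394.2, 45.3, 11.2, 82.0] (450, 0, 173, 48)
```

View pics/w19.png

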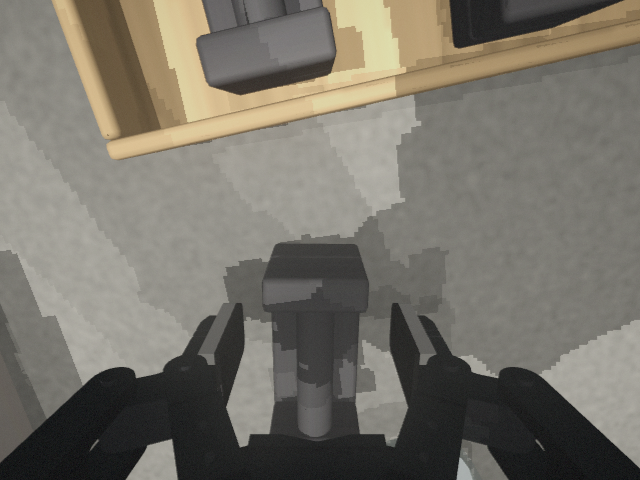

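Emit:
step_arm(
  motion=[0.4,1,0,-10,0,0.4,0,0,0,0,-1,0,0,0,0,-1,0,0,0,0,-1,0,0,0,0,-1,0,0,0,0,-1,0,0,20,0,-1,0,0,50,0],
)

```text
clock: 29.9
position: [0.5895, 0.3215, 0.0977]
ee_rot: [[-0.99, 0.139, -0.005], [0.139, 0.99, -0.003], [0.005, -0.004, -1.0]]
wrist_force: [-0.3, 0.6, -4.6]
grip_width: 0.401
```

Emit:
step_arm(
  motion=[-1,0,0,50,0,-1,-58,7,20,6,-1,-58,7,0,6,-1,-58,7,0,0,-1,-57,7,0,0,-1,0,0,0,0,-1,0,0,-30,0,-1,0,0,-30,0],
)

```text
clock: 30.9
position: [0.361, 0.3503, 0.1094]
ee_rot: [[-0.998, -0.069, 0.001], [-0.069, 0.998, 0.001], [-0.001, 0.001, -1.0]]
wrist_force: [-0.0, -0.1, -4.8]
grip_width: 0.402
```

```bash
python3 wl.py w20 .04
```

```text
30.95 [359.5 348.5 105.4] jaw 94.0
[424.8, 356.2, 411.5, 161.2, -86.2] (0, 243, 636, 237)
```

View pics/w20.png

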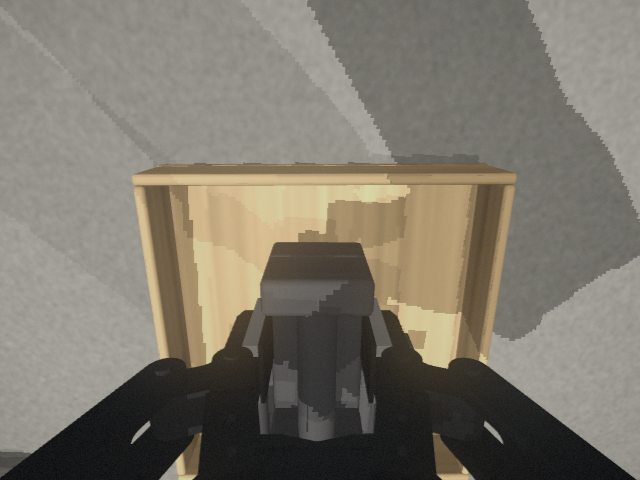

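Emit:
step_arm(
  motion=[-1,-2,0,-40,0,-1,0,0,-22,0,-1,0,0,-4,0,-1,0,0,0,0],
)

```text
clock: 31.45
position: [0.3591, 0.3506, 0.0442]
ee_rot: [[-0.998, -0.069, 0.001], [-0.069, 0.998, 0.001], [-0.001, 0.001, -1.0]]
wrist_force: [0.2, 0.6, -4.3]
grip_width: 0.401
```

Emit:
step_arm(
  motion=[-1,0,0,-6,0,-1,0,0,0,0,0,0,0,0,0,0,0,0,0,0,0,0,0,30,0,0,0,0,60,0,0.6,0,0,60,0,1,0,0,20,0],
)

```text
clock: 32.45
position: [0.3596, 0.3515, 0.2116]
ee_rot: [[-0.998, -0.069, 0.004], [-0.069, 0.998, 0.006], [-0.004, 0.005, -1.0]]
wrist_force: [0.1, -0.4, 0.4]
grip_width: 0.9
```

Emit:
step_arm(
  motion=[1,23,-51,0,0,1,23,-51,0,0,1,23,-51,0,0,1,23,-51,0,0,1,23,-51,0,0,1,23,-51,0,0,1,23,-51,0,0,1,23,-51,0,0],
)

```text
clock: 33.45
position: [0.5432, -0.0591, 0.2078]
ee_rot: [[-0.998, -0.07, 0.001], [-0.07, 0.998, 0.001], [-0.001, 0.001, -1.0]]
wrist_force: [0.6, 0.9, 0.8]
grip_width: 1.0
```

Emit:
step_arm(
  motion=[1,23,-51,0,0,1,0,0,0,0,1,0,0,0,0],
)

```text
clock: 33.83
position: [0.5654, -0.1083, 0.2071]
ee_rot: [[-0.998, -0.069, -0.0], [-0.069, 0.998, 0.0], [0.0, 0.001, -1.0]]
wrist_force: [0.4, -0.1, 0.5]
grip_width: 1.003
```

```bash
python3 wl.py w21 .099; python3 look.py t21; python3 -c "
from h import *
print(np.degrees(manip.sense()['joints']))"
```

```text
33.875 [ 565.4 -107.5  207.2] jaw 94.1
[656.8, -280.8, 29.6, 20.2, -31.1] (36, 336, 45, 43)
[682.7, -97.3, 499.3, 145.5, -86.1] (0, 313, 640, 167)
[563.1, -112.5, 45.2, 44.0, 83.1] (270, 210, 73, 68)
[526.2, 25.8, 122.1, 10.7, 88.2] (443, 187, 197, 31)
[467.1, -243.8, 97.9, 56.8, -86.0] (0, 0, 175, 117)
[458.7, -257.7, 61.2, 38.1, -86.0] (0, 0, 111, 81)
t 33.925
(169, 311) 413.5 [(364.8, 351.8, 77.3, 40.4, 2.0), (365.9, 347.3, 76.3, 39.9, 2.0), (369.4, 333.8, 73.4, 38.4, 2.0), (370.5, 329.8, 72.6, 37.9, 2.0)]
(441, 293) 1946.5 [(397.1, -321.8, 148.2, 86.5, 4.0), (397.9, -317.9, 146.3, 85.5, 4.0), (400.2, -306.4, 140.8, 82.3, 4.0), (400.9, -303.0, 139.2, 81.3, 4.0)]
(150, 276) 407.0 [(451.3, 400.0, 75.6, 40.7, 4.2), (451.4, 394.8, 74.7, 40.2, 4.2), (451.7, 379.6, 71.9, 38.7, 4.2), (451.8, 375.1, 71.0, 38.2, 4.2)]
(181, 273) 400.0 [(456.4, 321.2, 75.1, 39.3, 4.0), (456.4, 317.0, 74.2, 38.8, 4.0), (456.5, 304.7, 71.4, 37.4, 4.0), (456.5, 301.0, 70.6, 37.0, 4.0)]
(444, 293) 2398.0 [(395.3, -325.7, 227.1, 204.1, -86.0), (396.1, -321.7, 224.2, 201.5, -86.0), (398.5, -310.1, 215.8, 194.0, -86.0), (399.2, -306.6, 213.3, 191.7, -86.0)]
(334, 218) 154.0 [(587.0, -59.4, 45.3, 37.6, -1.3), (585.4, -58.8, 44.7, 37.1, -1.3), (580.7, -57.0, 43.0, 35.7, -1.3), (579.3, -56.5, 42.5, 35.3, -1.3)]
[-27.22064739  17.00028345  40.2585323   97.08078489 -11.65643276
  70.18025773 109.88502585]
```

View pics/w21.png

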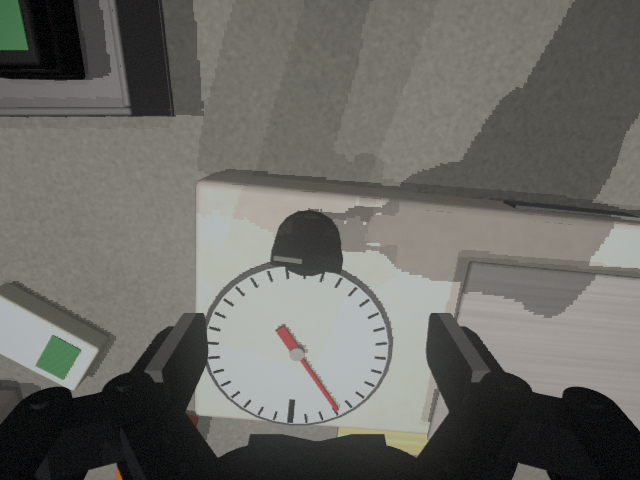

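View pics/t21.png

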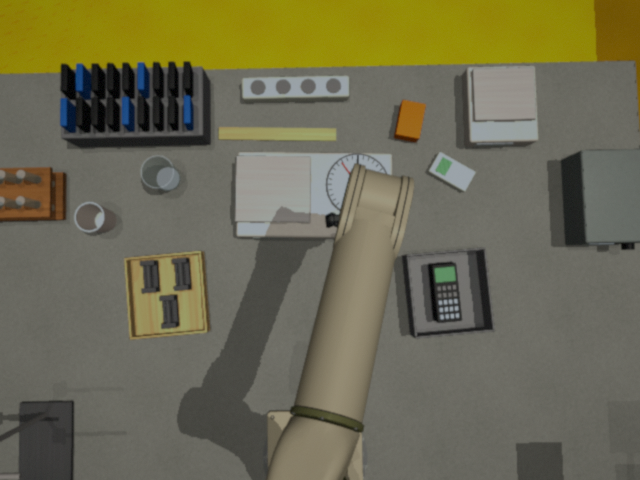

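All three weights are in the tray and the calculators are in the box. Next I'll measure the pointer, the zero mark and the knob.

```bash
cat > dial.py <<'E'
from h import *
import sys
name=sys.argv[1]; camn=sys.argv[2] if len(sys.argv)>2 else "wrist"
w=cam(camn,name); f=w["frame"]; hsv=cv2.cvtColor(f,cv2.COLOR_BGR2HSV)
D=np.array([664.,-117.])  # dial centre est, from scale pose
C=proj(w,[[D[0]/1000,D[1]/1000,.057]])[0]
red=((cv2.inRange(hsv,(0,150,70),(8,255,255))|cv2.inRange(hsv,(172,150,70),(180,255,255)))>0)
ys,xs=np.nonzero(red); P=ray(w,np.c_[xs,ys],.060)[:,:2]*1000
k=np.hypot(*(P-D).T)<80; P=P[k]
print("n red",len(P))
m=P.mean(0); u,s,v=np.linalg.svd(P-m); d=v[0]
t=(P-m)@d; 
if abs(t.min())>t.max(): d=-d;t=-t
tip=m+d*t.max(); print("ptr dir deg",np.degrees(np.arctan2(d[1],d[0])).round(2),"ends",(m+d*t.max()).round(1),(m+d*t.min()).round(1))
g=f.max(2); ys,xs=np.nonzero(g<90); Q=ray(w,np.c_[xs,ys],.057)[:,:2]*1000
rr=np.hypot(*(Q-D).T); a=np.degrees(np.arctan2(Q[:,1]-D[1],Q[:,0]-D[0]))
h,_=np.histogram(a[(rr>48)&(rr<58)],np.arange(-180,181,2)); 
for i in np.nonzero(h>3)[0]: print(-180+2*i,h[i],end='; ')
print()
E
python3 dial.py w22
python3 - <<'E'
from h import *
w=cam("wrist"); print(ray(w,[(273,259),(302,261)],.099).round(4).tolist(), "pin",ray(w,[(296,353)],.062).round(4))
f=w["frame"][180:440,180:420]; cv2.imwrite("pics/c22.png",cv2.resize(f,None,fx=2.2,fy=2.2,interpolation=cv2.INTER_CUBIC))
E
```

```text
[[0.5742, -0.1337, 0.099], [0.5743, -0.1154, 0.099]] pin [[ 0.6677 -0.1159  0.062 ]]Traceback (most recent call last):
  File "dial.py", line 8, in <module>
    ys,xs=np.nonzero(red); P=ray(w,np.c_[xs,ys],.060)[:,:2]*1000
                             ~~~^^^^^^^^^^^^^^^^^^^^^
  File "h.py", line 9, in ray
    u=cv2.undistortPoints(np.array(px,float).reshape(-1,1,2),np.array(K),None).reshape(-1,2)
      ~~~~~~~~~~~~~~~~~~~^^^^^^^^^^^^^^^^^^^^^^^^^^^^^^^^^^^^^^^^^^^^^^^^^^^^^
cv2.error: OpenCV(4.12.0) /io/opencv/modules/calib3d/src/undistort.dispatch.cpp:347: error: (-215:Assertion failed) CV_IS_MAT(_src) && CV_IS_MAT(_dst) && (_src->rows == 1 || _src->cols == 1) && (_dst->rows == 1 || _dst->cols == 1) && _src->cols + _src->rows - 1 == _dst->rows + _dst->cols - 1 && (CV_MAT_TYPE(_src->type) == CV_32FC2 || CV_MAT_TYPE(_src->type) == CV_64FC2) && (CV_MAT_TYPE(_dst->type) == CV_32FC2 || CV_MAT_TYPE(_dst->type) == CV_64FC2) in function 'cvUndistortPointsInternal'
```

View pics/c22.png

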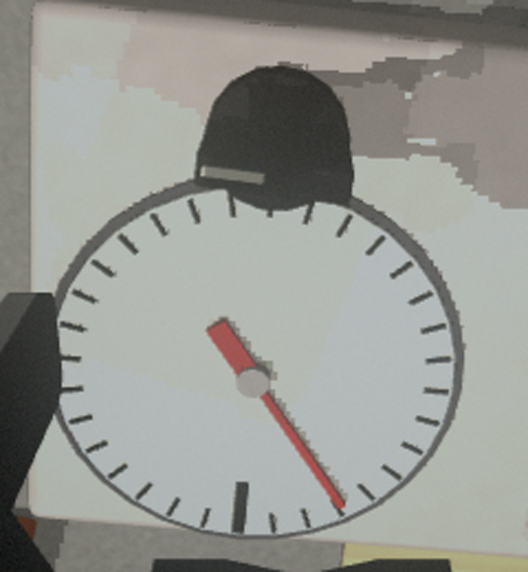

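```bash
sed -i 's/150,70/90,50/g; s/(g<90)/(g<110)/' dial.py; python3 dial.py w23; python3 -c "
from h import *
f=cv2.imread('pics/w23.png');print(f[330:345,284:290][::5].tolist())"
```

```text
n red 452
ptr dir deg 34.35 ends [723.7 -79.3] [ 646.9 -131.8]
-4 10; -2 11; 0 4; 
[[[83, 86, 163], [78, 82, 137], [87, 90, 110], [111, 119, 121], [132, 142, 141], [173, 180, 175]], [[84, 88, 163], [83, 86, 162], [83, 86, 162], [81, 84, 161], [77, 81, 136], [79, 83, 109]], [[82, 86, 163], [83, 86, 163], [82, 86, 161], [81, 84, 162], [81, 85, 162], [81, 83, 160]]]
```

Run:
```python
from h import *
t=cv2.imread("pics/t8.png")
cv2.imwrite("pics/kn.png",cv2.resize(t[145:240,315:400],None,fx=6,fy=6,interpolation=cv2.INTER_CUBIC))
```

```text
(no output)
```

View pics/kn.png

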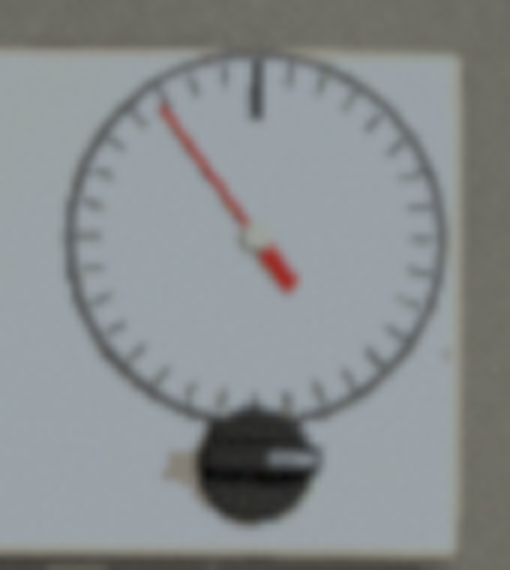

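Run:
```python
from h import *
r=cam("top")
print("disc",ray(r,[(357.5,222.7)],.068).round(4),"dial",ray(r,[(357.7,184.7)],.058).round(4),"line",ray(r,[(359.7,221.3),(368,221.3)],.099).round(4))
```

```text
disc [[ 0.5697 -0.1152  0.068 ]] dial [[ 0.6635 -0.1189  0.058 ]] line [[ 0.5702 -0.118   0.099 ]
 [ 0.5698 -0.1375  0.099 ]]
```

Emit:
step_arm(
  motion=[1,0,0,0,10,1,0,0,0,0],
)

```text
clock: 34.38
position: [0.5654, -0.1082, 0.2073]
ee_rot: [[-0.97, -0.242, 0.0], [-0.242, 0.97, 0.001], [-0.0, 0.001, -1.0]]
wrist_force: [0.8, 0.0, 0.3]
grip_width: 1.0
```

```bash
python3 -c "
from h import *
s=manip.sense();print(np.degrees(s['joints']).round(1),s['position'])"
```

```text
[-25.9  16.7  38.7  97.  -11.1  70.1 119.4] [ 0.56542891 -0.10817409  0.20729385]
```

Joint 7 grows with a positive turn, so I'll set the jaw to 0° and turn clockwise from there.

Emit:
step_arm(
  motion=[0.2,6,-5,0,-10,0.2,0,0,0,-10,0.2,0,0,0,-10,0.2,0,0,0,-10,0.2,0,0,0,-10,0.2,0,0,0,-10,0.2,0,0,0,-10,0.2,0,0,0,-10],
)

```text
clock: 35.38
position: [0.5714, -0.1133, 0.2072]
ee_rot: [[-0.397, 0.918, 0.0], [0.918, 0.397, 0.0], [0.0, 0.001, -1.0]]
wrist_force: [-0.7, 0.8, 0.3]
grip_width: 0.6
```

Emit:
step_arm(
  motion=[0.2,0,0,0,-10,0.2,0,0,0,-10,0.2,0,0,0,-4,0.2,0,0,-30,0,0.2,0,0,0,0,0.2,0,0,0,0],
)

```text
clock: 36.12
position: [0.5717, -0.1137, 0.178]
ee_rot: [[0.002, 1.0, 0.001], [1.0, -0.002, -0.0], [-0.0, 0.001, -1.0]]
wrist_force: [-0.2, -0.2, -0.5]
grip_width: 0.598
```

```bash
python3 wl.py w24 .099; python3 -c "
from h import *
s=manip.sense();print(np.degrees(s['joints']).round(1),s['position']); w=cam('wrist');print(proj(w,[[.572,-.113,.099],[.572,-.136,.099],[.572,-.090,.099]]))"
```

```text
36.175 [ 571.9 -113.8  178.3] jaw -0.1
[575.1, -200.6, 434.2, 134.1, -0.3] (0, 301, 640, 179)
[573.6, -105.2, 52.0, 45.2, 49.6] (283, 211, 81, 94)
[-38.   25.   57.   98.4 -22.4  68.8  24.8] [ 0.57189004 -0.11379269  0.17825883]
[[314.98685133 267.2016759 ]
 [315.11576504 304.52244859]
 [314.84895228 227.27962758]]
```

View pics/w24.png

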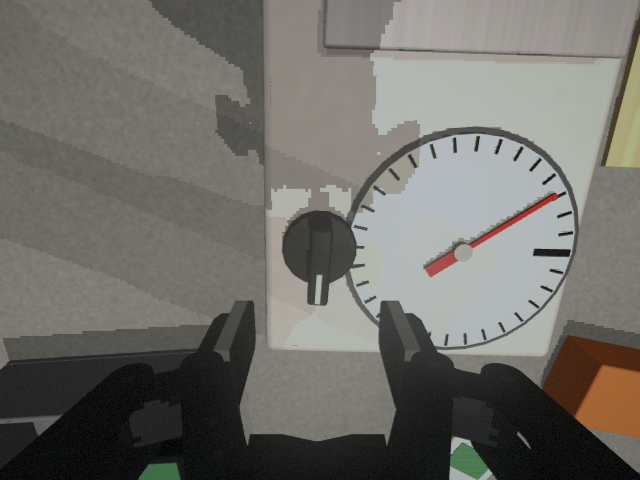

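The bar in the wrist view runs from about (321,225) to (317,304), so the knob axis is at about (573,-113). I'll descend and grip it.

Emit:
step_arm(
  motion=[0,1,1,-40,-2,0,0,0,-30,0,0,0,0,-9,0,0,0,0,0,0,0,0,0,0,0],
)

```text
clock: 36.85
position: [0.5733, -0.1129, 0.0996]
ee_rot: [[0.035, 0.999, 0.002], [0.999, -0.035, 0.0], [0.0, 0.002, -1.0]]
wrist_force: [-0.1, 0.2, -0.3]
grip_width: 0.503
```

```bash
python3 wl.py w25 .099
```

```text
36.9 [ 573.2 -112.8   99.5] jaw -2.0
[575.8, -116.3, 260.8, 114.5, -2.3] (0, 204, 640, 276)
```

View pics/w25.png

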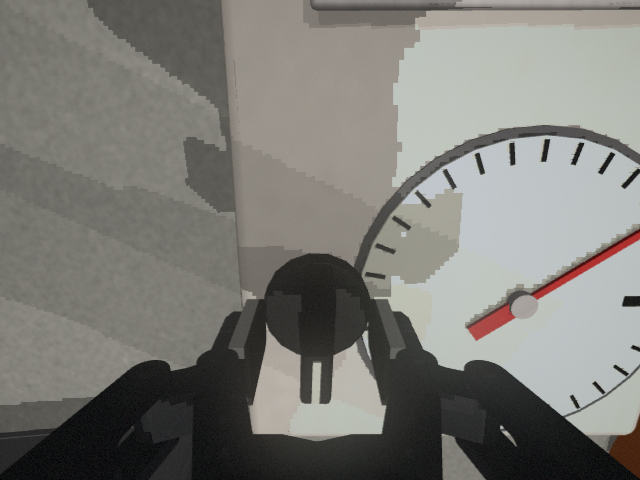

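Emit:
step_arm(
  motion=[-1,0,0,0,0,-1,0,0,0,0,-1,0,0,0,0,-1,0,0,0,0,-1,0,0,0,0,-1,0,0,0,-5,-1,0,0,0,-5,-1,0,0,0,0],
)

```text
clock: 37.9
position: [0.5736, -0.1125, 0.0989]
ee_rot: [[0.208, 0.978, 0.003], [0.978, -0.208, -0.0], [0.0, 0.003, -1.0]]
wrist_force: [4.6, 0.9, 4.9]
grip_width: 0.127
```

```bash
python3 dial.py w26
```

```text
n red 2040
ptr dir deg 33.05 ends [716.4 -85.8] [ 645.7 -131.8]
-142 8; -140 14; -138 18; -136 20; -134 22; -132 22; -130 19; -128 17; -126 15; -124 12; -122 8; -120 4; -6 20; -4 28; -2 27; 28 46; 30 37;
```

View pics/w26.png

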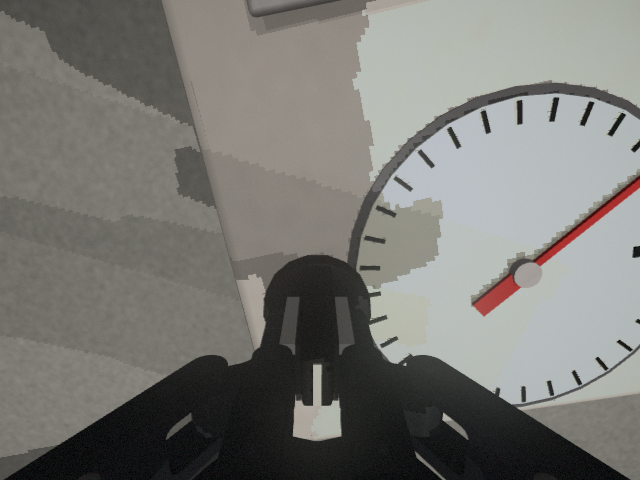

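The knob turns with the grip: the pointer moved from 34.4° to 33.1°, with small forces. I'll carry on.

Emit:
step_arm(
  motion=[-1,0,0,0,-8,-1,0,0,0,-8,-1,0,0,0,-8,-1,0,0,0,-8,-1,0,0,0,-8,-1,0,0,0,-8,-1,0,0,0,-8,-1,0,0,0,0],
)

```text
clock: 38.95
position: [0.5748, -0.1135, 0.099]
ee_rot: [[0.928, 0.373, 0.005], [0.373, -0.928, -0.003], [0.004, 0.005, -1.0]]
wrist_force: [12.7, -4.0, -2.5]
grip_width: 0.128
```

```bash
python3 dial.py w27; python3 -c "
from h import *
s=manip.sense();print(np.degrees(s['joints']).round(1),s['position'],s['wrist_force'])"
```

```text
n red 1909
ptr dir deg 23.63 ends [ 700.5 -102.7] [ 643.2 -127.8]

[-42.8  39.7  67.2 102.6 -40.2  65.5 -30.4] [ 0.57475364 -0.11351201  0.09893808] [12.54473778 -3.79453306 -3.1978763 ]
```

View pics/w27.png

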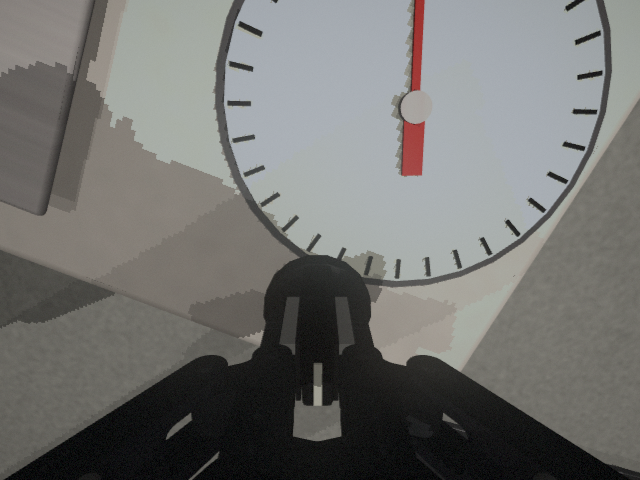

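Emit:
step_arm(
  motion=[-1,1,0,0,-8,-1,1,0,0,-8,-1,0,0,0,-8,-1,0,0,0,-8,-1,0,0,0,0],
)

```text
clock: 39.62
position: [0.5751, -0.1145, 0.0989]
ee_rot: [[0.984, -0.177, 0.002], [-0.177, -0.984, -0.004], [0.003, 0.003, -1.0]]
wrist_force: [3.5, -5.6, 3.0]
grip_width: 0.128
```

```bash
python3 dial.py w28; python3 -c "
from h import *
s=manip.sense();print(np.degrees(s['joints']).round(1),s['position'],s['wrist_force'])"
```

```text
n red 1844
ptr dir deg 18.31 ends [ 699.6 -106.2] [ 642.3 -125.2]

[-44.8  44.7  72.5 102.4 -45.8  68.7 -58.5] [ 0.57513538 -0.1144873   0.09889829] [ 5.22564689 -5.72514737  2.28724248]
```

The pointer is at 18.3°. Joint 3 is nearing its limit, so I'll release, turn back 180° and grip the bar again.

Emit:
step_arm(
  motion=[-0.2,0,0,0,0,-0.2,0,0,0,0,-0.2,0,0,0,0,-0.2,0,0,30,0,-0.2,0,0,30,0,0,0,0,0,10,0,0,0,0,10,0,0,0,0,10],
)

```text
clock: 40.67
position: [0.5743, -0.1124, 0.1581]
ee_rot: [[0.938, 0.348, -0.0], [0.348, -0.938, 0.0], [-0.0, -0.0, -1.0]]
wrist_force: [0.0, -0.4, 0.4]
grip_width: 0.497
```

Emit:
step_arm(
  motion=[0,0,0,0,10,0,0,0,0,10,0,0,0,0,10,0,0,0,0,10,0,0,0,0,10,0,0,0,0,10,0,0,0,0,10,0,0,0,0,10],
)

```text
clock: 41.68
position: [0.5742, -0.1125, 0.1581]
ee_rot: [[-0.179, 0.984, -0.0], [0.984, 0.179, 0.0], [0.0, 0.0, -1.0]]
wrist_force: [-0.2, 1.2, -0.3]
grip_width: 0.497
```

Emit:
step_arm(
  motion=[0,0,0,0,10,0,0,0,0,10,0,0,0,0,10,0,0,0,0,10,0,0,0,0,10,0,0,0,0,10,0,0,0,0,10,0,0,0,0,0],
)

```text
clock: 42.68
position: [0.5742, -0.1127, 0.1581]
ee_rot: [[-0.985, 0.175, -0.0], [0.175, 0.985, 0.001], [0.0, 0.001, -1.0]]
wrist_force: [-0.2, -1.2, -0.4]
grip_width: 0.5
```

```bash
python3 wl.py w29 .099; python3 -c "
from h import *
s=manip.sense();print(np.degrees(s['joints']).round(1),s['position'],s['wrist_force']);w=cam('wrist');print(proj(w,[[.575,-.114,.099]]))"; python3 dial.py w29b
```

```text
42.725 [ 574.3 -112.7  158.1] jaw 79.8
[644.5, -122.6, 390.7, 121.8, 79.8] (0, 299, 640, 181)
[567.0, -109.6, 53.2, 39.8, 16.2] (274, 216, 80, 103)
[526.6, 16.2, 52.3, 9.1, 88.5] (521, 125, 119, 28)
[463.8, -223.3, 46.1, 15.0, -24.6] (0, 28, 36, 113)
[464.0, -216.9, 67.1, 66.4, 4.0] (0, 0, 134, 183)
[-23.1  20.8  36.5  98.6 -13.5  65.1  97.1] [ 0.57427094 -0.11272306  0.15810565] [-0.03900127  0.12764844 -0.02417431]
[[313.29950114 282.90141974]]
n red 536
ptr dir deg 18.36 ends [ 714. -102.] [ 643.7 -125.4]
-180 41; -178 40; -176 43; -174 39; -172 40; -170 31; -168 12; -140 4; -138 10; -136 14; -134 19; -132 22; -130 25; -128 26; -126 29; -124 27; -122 31; -120 30; -118 31; -116 31; -114 30; -112 30; -110 29; -108 29; -106 27; -104 26; -102 31; -100 20; -98 22; -96 22; -94 16; -92 16; -90 12; -88 10; -86 6; -20 6; -18 7; -16 7; -14 10; -12 12; -10 15; -8 11; -6 18; -4 16; -2 18; 0 16; 2 20; 4 17; 6 18; 8 17; 10 14; 12 12; 14 10; 16 9; 18 4; 30 11; 32 14; 34 21; 36 23; 38 29; 40 29; 42 28; 44 29; 46 32; 48 30; 50 31; 52 31; 54 31; 56 29; 58 33; 60 32; 62 33; 64 30; 66 34; 68 32; 70 33; 72 34; 74 33; 76 36; 78 30; 80 31; 82 38; 84 33; 86 36; 88 35; 90 34; 92 36; 94 34; 96 36; 98 36; 100 35; 102 37; 104 37; 106 37; 108 37; 110 36; 112 37; 114 38; 116 38; 118 38; 120 37; 122 39; 124 39; 126 38; 128 35; 130 42; 132 40; 134 40; 136 39; 138 40; 140 40; 142 33; 144 22; 176 32; 178 41;
```

View pics/w29.png

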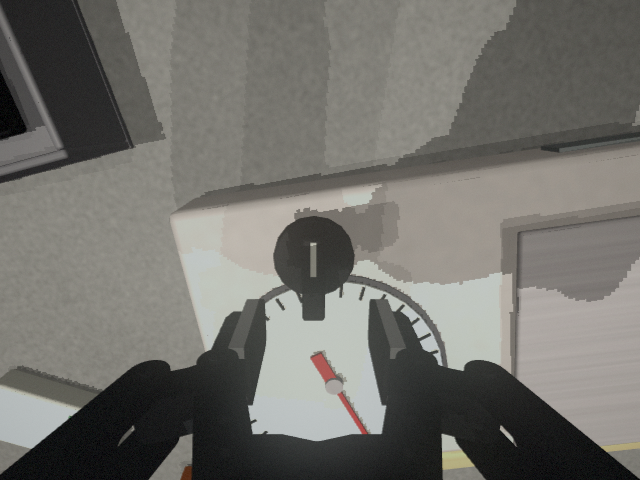

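The bar is aligned with the jaws (pixel 313,280) and the pointer stayed at 18.4°. I'll grip again.

Emit:
step_arm(
  motion=[0,1,-1,-30,0,0,0,0,-29,0,0,0,0,0,0,-1,0,0,0,0,-1,0,0,0,0,-1,0,0,0,0,-1,0,0,0,0,-1,0,0,0,-5],
)

```text
clock: 43.82
position: [0.5761, -0.1149, 0.1008]
ee_rot: [[-0.965, 0.262, 0.002], [0.262, 0.965, -0.001], [-0.002, 0.0, -1.0]]
wrist_force: [-2.2, -3.7, 6.3]
grip_width: 0.125
```

Emit:
step_arm(
  motion=[-1,0,0,0,-8,-1,0,0,0,-8,-1,0,0,0,-8,-1,0,0,0,-8,-1,0,0,0,-8,-1,0,0,0,-8,-1,0,0,0,-8,-1,0,0,0,0],
)

```text
clock: 44.82
position: [0.5746, -0.1168, 0.1007]
ee_rot: [[-0.321, 0.947, -0.0], [0.947, 0.321, -0.003], [-0.002, -0.001, -1.0]]
wrist_force: [-9.4, -7.7, 13.2]
grip_width: 0.122
```

Emit:
step_arm(
  motion=[-1,0,0,0,-8,-1,0,0,0,-8,-1,0,0,0,-8,-1,0,0,0,-8,-1,0,0,0,-4,-1,0,0,0,0,-1,0,0,0,0],
)

```text
clock: 45.7
position: [0.573, -0.117, 0.1007]
ee_rot: [[0.296, 0.955, -0.003], [0.955, -0.296, -0.002], [-0.003, -0.003, -1.0]]
wrist_force: [-18.0, -7.2, 21.9]
grip_width: 0.128
```

```bash
python3 dial.py w30; python3 -c "
from h import *
s=manip.sense();print(np.degrees(s['joints']).round(1),s['position'],s['wrist_force'])"
```

```text
n red 1823
ptr dir deg 2.08 ends [ 716.9 -115.7] [ 641.4 -118.5]
-6 17; -4 18; 0 33; 2 8; 
[-36.1  32.2  55.9 102.  -29.8  62.2  13.1] [ 0.5730378  -0.11696811  0.10066575] [-18.15011334  -7.12363356  20.08479765]
```

View pics/w30.png

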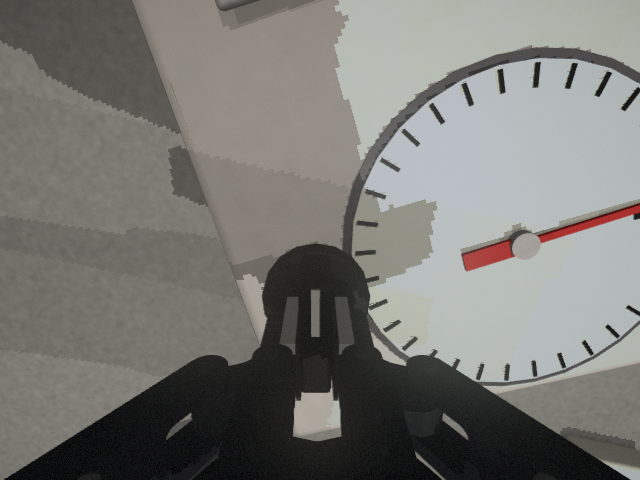

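Side and upward forces have built up (about 20 N), so I'll relieve them first and then take a small turn.

Emit:
step_arm(
  motion=[-1,-2,-2,1,0,-1,-1,0,1,0,-1,0,0,0,-5,-1,0,0,0,-5,-1,0,0,0,0],
)

```text
clock: 46.38
position: [0.5722, -0.1168, 0.1009]
ee_rot: [[0.456, 0.89, 0.0], [0.89, -0.456, -0.002], [-0.002, 0.001, -1.0]]
wrist_force: [0.2, -6.6, -8.0]
grip_width: 0.125
```

Emit:
step_arm(
  motion=[-0.2,0,0,0,0,-0.2,0,0,0,0,-0.2,0,0,0,0,0,0,0,40,0,0,0,0,40,0,0,-50,0,20,0,0,-50,0,0,0,0,0,0,0,0],
)

```text
clock: 47.38
position: [0.4779, -0.1145, 0.2039]
ee_rot: [[0.455, 0.891, 0.004], [0.891, -0.455, 0.007], [0.008, 0.0, -1.0]]
wrist_force: [0.6, 1.2, -0.3]
grip_width: 0.5
```

```bash
python3 dial.py w31; python3 dial.py t31 top; python3 -c "
import cv2
t=cv2.imread('pics/t31.png');cv2.imwrite('pics/kn31.png',cv2.resize(t[145:240,315:400],None,fx=6,fy=6,interpolation=cv2.INTER_CUBIC))"
```

```text
n red 725
ptr dir deg 0.34 ends [ 708.3 -117. ] [ 641.6 -117.4]

n red 26
ptr dir deg -0.8 ends [ 729.  -118.6] [ 640.4 -117.4]
```

View pics/w31.png

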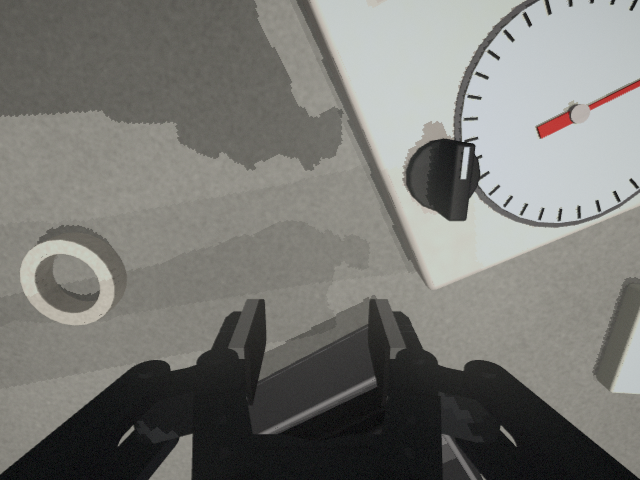

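View pics/kn31.png

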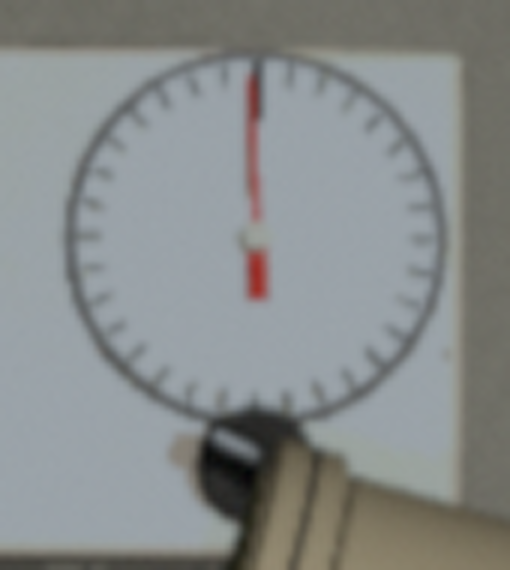

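Emit:
step_arm(
  motion=[0,50,0,0,0,0,50,0,0,0,0,50,0,0,0,0,0,0,0,0,0,0,0,0,0],
)

```text
clock: 48.1
position: [0.6246, -0.117, 0.2036]
ee_rot: [[0.458, 0.889, 0.0], [0.889, -0.458, -0.005], [-0.005, 0.003, -1.0]]
wrist_force: [-0.5, -1.2, 0.2]
grip_width: 0.503
```

```bash
python3 dial.py w32
```

```text
n red 747
ptr dir deg 0.35 ends [ 734.  -116.9] [ 641.5 -117.5]
-6 8; -4 14; 0 8;
```

View pics/w32.png

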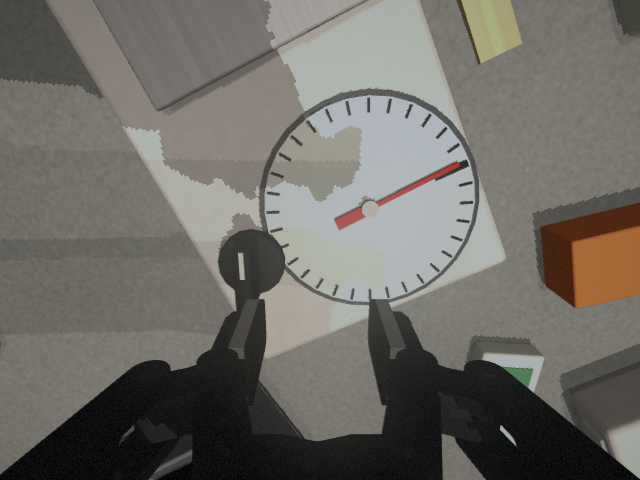

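The tip is on the near edge of the zero mark (pixel 463,163), about 2° (2–3 mm) short. I'll make one more small clockwise correction to centre it.

Emit:
step_arm(
  motion=[0,-50,0,0,0,0,0,0,-40,0,0,0,0,-40,0,0,0,0,-17,0,0,0,0,0,0],
)

```text
clock: 48.78
position: [0.5744, -0.1158, 0.1081]
ee_rot: [[0.457, 0.889, 0.002], [0.889, -0.457, -0.003], [-0.002, 0.003, -1.0]]
wrist_force: [-0.4, -0.6, 1.7]
grip_width: 0.501
```

```bash
python3 wl.py w33 .099
```

```text
48.825 [ 575.1 -116.1  109.1] jaw -27.2
[574.7, -121.4, 279.8, 131.2, -27.5] (0, 179, 640, 301)
[691.8, -62.4, 40.8, 9.9, -52.7] (524, 13, 116, 65)
```

View pics/w33.png

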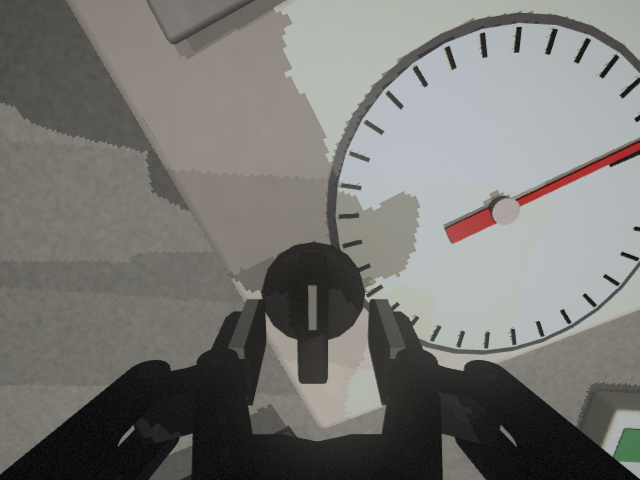

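Emit:
step_arm(
  motion=[0,-1,0,-7,0,0,0,0,0,0,-1,0,0,0,0,-1,0,0,0,0,-1,0,0,0,0,-1,0,0,0,0,-1,0,0,0,-7,-1,0,0,0,-7],
)

```text
clock: 49.82
position: [0.573, -0.1153, 0.1017]
ee_rot: [[0.661, 0.75, 0.0], [0.75, -0.661, -0.002], [-0.001, 0.001, -1.0]]
wrist_force: [-9.2, 3.7, 10.2]
grip_width: 0.126
```

Emit:
step_arm(
  motion=[-1,0,0,0,0,-0.2,0,0,0,0,-0.2,0,0,0,0,-0.2,0,0,0,0,0,0,0,40,0,0,0,0,40,0,0,40,0,20,14,0,0,0,0,0],
)

```text
clock: 50.82
position: [0.6163, -0.1155, 0.2029]
ee_rot: [[0.503, 0.864, 0.006], [0.864, -0.503, -0.004], [-0.0, 0.008, -1.0]]
wrist_force: [-0.7, -0.8, -0.5]
grip_width: 0.501
```

```bash
python3 dial.py w34
```

```text
n red 767
ptr dir deg -1.79 ends [ 734.1 -119.4] [ 641.5 -116.5]
-2 21; 0 4;
```

View pics/w34.png

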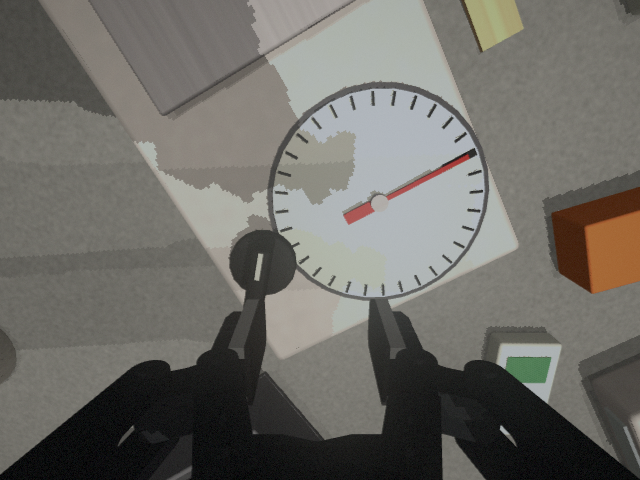

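The pointer is now at -1.8° and lies on the zero mark (pixel 472,154). I'll back off for a last full check.

Emit:
step_arm(
  motion=[0,-40,20,10,0,0,-50,40,10,0,0,-50,50,0,0,0,-20,50,0,0,0,0,0,0,0,0,0,0,0,0],
)

```text
clock: 51.62
position: [0.4888, 0.0106, 0.2259]
ee_rot: [[0.51, 0.86, 0.008], [0.86, -0.51, -0.008], [-0.003, 0.011, -1.0]]
wrist_force: [0.2, -0.2, -0.4]
grip_width: 0.497
```

```bash
python3 look.py t35|cut -c1-90; python3 dial.py t36 top; python3 -c "
from h import *
cam('scene','s36');s=manip.sense();print(s['joint_vel'],s['wrist_force'])
t=cv2.imread('pics/t35.png')
cv2.imwrite('pics/t35c.png',cv2.resize(t[140:345,110:500],None,fx=2,fy=2,interpolation=cv2.INTER_CUBIC))"
```

```text
t 51.675
(169, 311) 420.0 [(364.6, 352.6, 76.7, 41.2, 4.0), (365.8, 348.0, 75.7, 40.7, 4.0), (369.3
(441, 293) 1950.5 [(397.3, -321.7, 148.7, 86.5, 4.2), (398.1, -317.8, 146.9, 85.4, 4.2), (
(149, 276) 406.0 [(451.2, 400.1, 75.4, 40.5, 4.1), (451.3, 395.0, 74.4, 40.0, 4.1), (451.6
(181, 273) 402.5 [(456.4, 321.1, 75.1, 39.5, 4.0), (456.4, 316.9, 74.2, 39.0, 4.0), (456.5
(443, 293) 2441.5 [(395.3, -325.8, 227.3, 204.1, -86.0), (396.1, -321.8, 224.5, 201.5, -86
(356, 221) 247.5 [(575.7, -118.0, 45.2, 45.0, -1.4), (574.3, -116.6, 44.7, 44.5, -1.4), (5
n red 35
ptr dir deg -1.44 ends [ 726.5 -118.7] [ 640.4 -116.6]

[ 0.00520457  0.0068079  -0.00445345 -0.00243947  0.00173812 -0.00164264
 -0.00379867] [-0.11959568  0.5076824   0.27989203]
```

View pics/t35c.png

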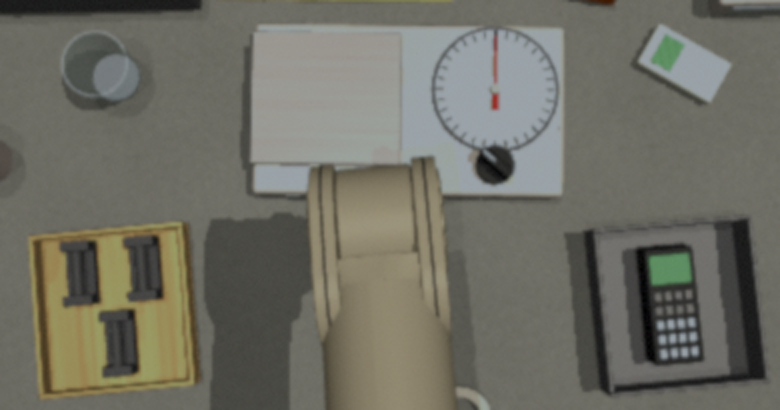

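View pics/s36.png

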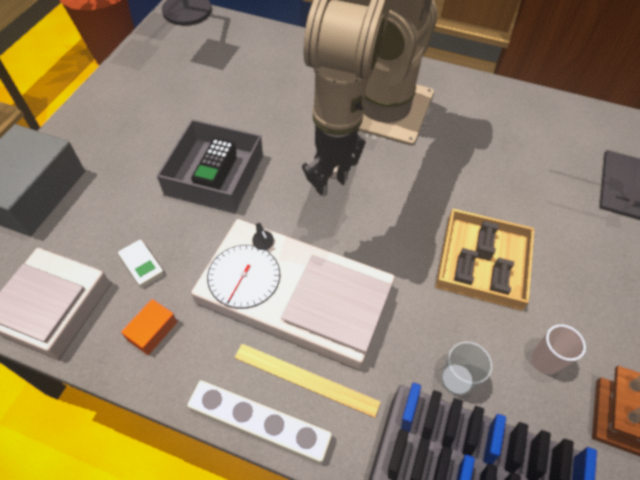

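All three weights are in the tray and the three calculators are stacked in the box. The pointer covers the zero mark, the beaker and thermometer haven't moved, and the arm is clear. Handing in.

```bash
python3 -c "
from cell import sign_off
print(sign_off())"
```

```text
the job is handed in; nothing more can be done
None
```

I packed up the scale and handed the job in at about 52 s of the 210 s. The three weights are in the wooden tray, the three calculators are stacked in the grey box, and the red pointer is on the zero mark. Only after the pan was empty did I turn the zero knob, clockwise in small steps with two regrips.

**Last checks that agreed:**
- **Pointer:** it reads about -1.8° in the wrist camera and -1.4° in the top camera. The zero mark is at about -1.8°, taken from the scale's orientation. That puts the tip within about 1 mm of the mark.
- **Beaker and thermometer:** they look the same in the first and last top views.
- **Arm:** it was clear of everything, with about 0.5 N at the wrist.

**What disagreed or went differently:**
- **Camera disagreement:** the two cameras differed by up to about 8 mm on the right-hand weight, because shadow widened its outline in the top view. They also differed by about 4 mm on the knob. I went by the wrist camera for the weight, and for the knob by the wrist view and the measured forces.
- **Knob force:** the wrist force reached nearly 30 N on the second knob grip because the tool was slightly off the knob's axis. I eased it before going on.
- **Nudged calculator:** one calculator was pushed about 3 cm aside during the run, so I measured it again before picking it up.
- **Zero mark at the end:** the pointer covers it, so I judged the final alignment from the scale's orientation and the earlier views of the mark.

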